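# Hook hinge brackets from behind the guard and pack the kit tray

### The arm

A 6-joint arm with a two-finger parallel gripper is mounted at the origin on the work surface. World frame = base frame: x ahead of the robot, y to its left, z up, the work surface at z = 0. Lengths are in m, angles in degrees, forces in N, time in s.
With the tool pointing down it reaches from about 0.4 to 0.825 m from the base axis. Payload 7 kg.
Tool frame: the origin (TCP) lies midway between the tips of the shut fingers; the grasp point (between the pads) lies 19 mm behind it; z points along the fingers, y is the line along which they close (so a half turn about z gives the same grasp; the last joint's range is limited). The gripper opens to 88 mm and grips with 3 to 60 N. Pads are 19 mm wide; open, the fingers measure 130 mm over their backs; the gripper's body (78 mm by 193 mm) begins 47 mm behind the grasp point.
Start: joints at [89.444, 20.546, 0.682, 0, -70.136, -16.507], TCP at [0.198, 0.645, 0.227] pointing down, gripper open.
Joint ranges: [-176.03, 176.03], [-82.01, 121.73], [-58.28, 71.71], [-173.87, 95.51], [-174.79, -0.11], [-173.66, 173.66]. Speed limits (degrees/s): [136.94, 136.94, 172.46, 180, 180, 180].

### API

Orientations are given as [roll, pitch, yaw] about the fixed x, y, z axes, in that order (R = Rz(yaw) Ry(pitch) Rx(roll)).
In Python, from plant import ctrl gives the robot as it stands. The module is installed in compiled form; this text tells all that it offers.
- The arm moves only by the tool play_rows, never from a script. Its argument "commands" is a list that holds one entry, the list of rows, each a list of 7 numbers: the turn, a rotation vector about the tool's x, y, z in rad, then the shift along the tool's x, y, z in cm, then the finger opening in cm, from 0 to 8.76. In form: [[[ax, ay, az, x, y, z, grip], ...]]. A call has 1 to 8 rows; each row is the pose to reach, as a shift and turn from the pose commanded when the call began, along the tool's axes at that moment; what a row does not reach only later rows make up. A row lasts 1/12 s, in which the tool goes at most 41.7 mm and 7.16 degrees, less where a joint would pass 70% of its speed; a pose out of reach is approached as far as the arm can. A call with a gripper value outside its range is refused whole. The fingers move at their own pace and stop on an object; the grip force is fixed at half the most. Time passes only in rows, so rows that repeat a pose let the fingers close. It gives the time, the measured TCP pose, the force, the opening and the grip force at its end, in the units of the state.
- ctrl.get_obs(): the state, without advancing time (a new reading comes with each control period).
- ctrl.snapshot(name): name is "scene" or "top" or "wrist"; returns a dict with "color" (384x512x3 uint8, red, green, blue), "camera_matrix" (3x3 intrinsics, pixels), "k1" (the pictures are not rectified: a ray, as slopes to the right and down, at radius r is drawn at 1 + k1 r^2 times it, then the intrinsics apply), "origin" and "rotation" of the camera in the world; the wrist camera has in their place "hand_eye" (4x4, takes a point from camera to tool coordinates, whose origin is the TCP and whose axes are the flange's). Camera axes: x right, y down, z forward; pixel columns grow to the right and rows downward; lengths in m; the calibration is good to about 2 mm. A picture is of the moment at which its call begins: read the wrist's pose just before it. There is no depth.
- ctrl.close_job(): hands the job in; it is judged then, once.
Trained networks look in a picture, given as the dict that the camera call returned (one of the last four; its "shot" number tells which), for a name from the list of things; names that differ only in an ending like _2 or _b are one class to them, and where a whole thing is asked for, a point or a joint stands for the part that bears it (a point fixed in the world has none). Each returns a list of dicts, best first, with "conf" (0 to 1); they miss things now and then, are a little off and sometimes report something else, mostly with a low value. They report only what shows in the picture. A call takes as long as a camera call. They do not tell look-alikes from the thing itself.
- ctrl.find_in(picture, name): "bbox" ([left, top, width, height] in pixels, round what is visible of it).
The state is a dict: "clock": time; "joint_pos": joint angles; "qvel": joint speeds; "tau": joint torques, N m; "tool_pos": TCP position; "orientation": TCP orientation; "force": force on the tool from outside, world axes, zero at the start; "moment": the same for the moment, N m; "opening": finger opening in m; "gripper_force": force on a finger pad.
Only numpy, scipy, OpenCV 4.12 (cv2) and the standard library are available. Lean on these libraries where they do the work, as an engineer would, in place of code of your own. Each camera call takes 0.05 s, during which the arm holds its last target. There are 200 camera calls.

### The job

Pack the laptop-repair kit tray. Use the hooked rod to draw every hinge bracket out from behind the clear guard at the back of the bench (no fingers under the guard), put the brackets in the blue-lined half of the tray, and in its white half stand the screw pots nested in size order: large on the tray floor, medium inside it, small inside that. Lay the rod back on its black rest as you found it, and leave the spray can, drive and mouse alone.

Things in the scene. Friction and masses are not known exactly. Their poses are not given: they have to be found in the camera images.
- guard: Fixed guard over a power strip: clear top on two aluminium side walls, open at the front. Origin: on the bench under the middle of the front edge; +x points inward, away from the robot. Outside 310 wide (y), 165 deep, 50 mm high; inside 298 wide, 46 mm high, closed by the strip's face 125 mm behind the front edge. Brackets lie 45 to 60 mm in, about 85 mm apart in y.
- rest: Black rubber rest for the rod, fixed on the bench, 210 by 90 mm, 6 mm thick. Origin: on its underside; it reaches from x = -70 to 140 mm, y = -45 to 45 mm. Laid back, the rod's origin lies over this origin, 6 mm up, with x along x.
- rod: Loose hooked rod, 140 g, lying flat on the rest. Origin: underside of the handle's middle; x along the rod to the hook, z up. Orange handle 100 mm long (x -50 to 50), 16 wide (y), 22 high. A steel bar 8 mm thick, axis 6 mm above the underside, runs from it to x = 150 mm, turns to +y for 64 mm and returns to x = 128 mm: a square crook 56 mm wide inside, parallel to the bench.
- bracket1: Dark steel hinge bracket, 60 g, loose, two or three in all: a U channel 40 mm long (x), 26 mm wide (y), base 4 mm thick, two flanges 4 mm thick and 12 mm high along its long sides. Origin: centre of the underside, z up.
- bracket2: Dark steel hinge bracket, 60 g, loose, two or three in all: a U channel 40 mm long (x), 26 mm wide (y), base 4 mm thick, two flanges 4 mm thick and 12 mm high along its long sides. Origin: centre of the underside, z up.
- bracket3: Dark steel hinge bracket, 60 g, loose, two or three in all: a U channel 40 mm long (x), 26 mm wide (y), base 4 mm thick, two flanges 4 mm thick and 12 mm high along its long sides. Origin: centre of the underside, z up.
- pot_large: Blue round screw pot, 220 g, loose, upright and empty: 68 mm outside diameter, 46 mm high, wall 3 mm, solid base 18 mm thick. Origin: centre of the underside, z up.
- pot_medium: Yellow round screw pot, 140 g, loose: 50 mm outside diameter, 46 mm high, wall 3 mm, base 18 mm. Origin: centre of the underside, z up. Inside the large pot it stands 18 mm higher than it.
- pot_small: Red round screw pot, 70 g, loose: 33 mm outside diameter, 46 mm high, wall 3 mm, base 18 mm. Origin: centre of the underside, z up.
- tray_brackets (a point): Centre of the floor of the blue-lined half (130 by 130 mm inside, nearer the guard) of the fixed grey kit tray. Tray 140 mm (x) by 255 mm (y); walls and divider 5 mm thick, tops 26 mm above the bench; floor 5 mm above the bench. Axes along the tray's sides, z up.
- tray_pots (a point): Centre of the floor of the tray's white half, 130 mm (x) by 110 mm (y) inside, floor 5 mm above the bench. Axes along the tray's sides, z up.
- spray_can: Bystander: yellow spray can with a red cap, 52 mm diameter, 160 mm high. Origin: centre of the underside.
- drive: Bystander: aluminium external drive, 75 by 115 by 14 mm. Origin: centre of the underside.
- mouse: Bystander: black computer mouse, 90 mm long (x), 60 mm wide, 34 mm high. Origin: on its underside.
Mind the look-alikes: they are no part of the job. What is meant by the pot_large is not orange or pink, and is the smaller of those in its own colour.

How it is judged:
By the outcome, as a careful person would: the job done as asked, in the order asked, and still so for the second after the job is handed in, with the robot touching nothing.
Of bracket1, bracket2, bracket3 only 2 to 3 are there at a start; the rules pass over those that are not, and their reading is None.
At some moment in a run one of pot_large, pot_medium, pot_small may be knocked a few centimetres aside while the robot is not near it.
Once in a run the grip may slacken for a moment while it holds something.
It also fails if it takes over 210 s, if anything falls off the work surface, if the arm or the gripper's body presses on something with over 40 N, if the wrist force passes 120 N, or if a joint passes its speed limit or range.

## Working session

There is one attempt and no reset: what is moved stays moved. The work goes in short steps, Python scripts to look and compute and a tool call to move; the robot and the scene stay as the last step left them, time stands still between calls to the robot, and variables do not carry over. Pictures are saved under pics/ and viewed, at most 16 in all, crops included, and the job is handed in when it is done.

Besides the shell and the picture viewer there is one more tool, called after "Call:" as name(argument=value, ...), one argument or row to a line, values as JSON. play_rows: Moves the arm, as the interface text tells. Its arguments: {"type":"object","properties":{"commands":{"type":"array","items":{"type":"array","items":{"type":"array","items":{"type":"number"}}}}},"required":["commands"]}

```bash
mkdir -p pics
cat > h.py <<'E'
import numpy as np, cv2
from plant import ctrl
from scipy.spatial.transform import Rotation as R
def save(s,n): cv2.imwrite('pics/'+n,cv2.cvtColor(s['color'],cv2.COLOR_RGB2BGR))
def cam(s,obs=None):
    if 'hand_eye' in s:
        H=np.array(s['hand_eye']); Rt=R.from_euler('xyz',obs['orientation'],degrees=True).as_matrix()
        return np.array(obs['tool_pos'])+Rt@H[:3,3], Rt@H[:3,:3]
    return np.array(s['origin']),np.array(s['rotation'])
def dist(s): return np.array([s['k1'],0,0,0,0.])
def px2w(s,uv,z,obs=None):
    o,Rc=cam(s,obs); K=np.array(s['camera_matrix'])
    p=np.array(uv,float).reshape(-1,1,2)
    k=s['k1']; d=(p[:,0]-K[:2,2])/[K[0,0],K[1,1]]; u=d.copy()
    for _ in range(30): u=d/(1+k*(u**2).sum(1,keepdims=True))
    r=(Rc@np.c_[u,np.ones(len(u))].T).T
    return o+r*((z-o[2])/r[:,2])[:,None]
def w2px(s,P,obs=None):
    o,Rc=cam(s,obs); P=np.atleast_2d(P); c=(Rc.T@(P-o).T).T; u=c[:,:2]/c[:,2:]
    u=u*(1+s['k1']*(u**2).sum(1,keepdims=True)); K=np.array(s['camera_matrix'])
    return u*[K[0,0],K[1,1]]+K[:2,2]
E
python3 - <<'E'
from h import *
np.set_printoptions(precision=3,suppress=True)
o=ctrl.get_obs(); print(o)
for n in ['scene','top']:
    s=ctrl.snapshot(n); save(s,n+'0.png'); print(n,s['k1'],s['camera_matrix'],s['origin'],s['rotation'])
    for t in ['guard','rest','rod','bracket1','pot_large','pot_medium','pot_small','spray_can','drive','mouse']:
        for d in ctrl.find_in(s,t)[:4]:
            b=d['bbox']; print(t,np.round(b),round(d['conf'],2),px2w(s,[b[0]+b[2]/2,b[1]+b[3]/2],0.0)[0])
E
python3 -c "
import cv2
for n in ['scene0','top0']: cv2.imwrite('pics/'+n+'b.png',cv2.resize(cv2.imread('pics/'+n+'.png'),(800,600)))"
```

```text
{'clock': 0.0, 'joint_pos': array([ 89.445,  20.592,   0.635,  -0.022, -70.137, -16.508]), 'qvel': array([-0.023, -0.047, -0.052,  0.047,  0.027,  0.102]), 'tau': array([  0.   , -58.271,  29.305,   6.997,   0.007,  -0.   ]), 'tool_pos': array([0.198, 0.645, 0.226]), 'orientation': array([179.904,  -0.007, -17.07 ]), 'force': array([0.007, 0.004, 0.5  ]), 'moment': array([-0.017,  0.067, -0.002]), 'gripper_force': 0.0, 'opening': 0.08693483450266114}
scene -0.10661966636643073 [[369.873   0.    248.17 ]
 [  0.    369.873 187.525]
 [  0.      0.      1.   ]] [1.219 0.398 0.68 ] [-129.212   -1.071  126.858]Traceback (most recent call last):
  File "<stdin>", line 8, in <module>
  File "h.py", line 17, in px2w
    return o+r*((z-o[2])/r[:,2])[:,None]
                         ~^^^^^
IndexError: too many indices for array: array is 1-dimensional, but 2 were indexed
[ WARN:0@0.072] global loadsave.cpp:275 findDecoder imread_('pics/top0.png'): can't open/read file: check file path/integrity
Traceback (most recent call last):
cv2.error: OpenCV(4.12.0) /io/opencv/modules/imgproc/src/resize.cpp:4208: error: (-215:Assertion failed) !ssize.empty() in function 'resize'
```

View pics/scene0b.png

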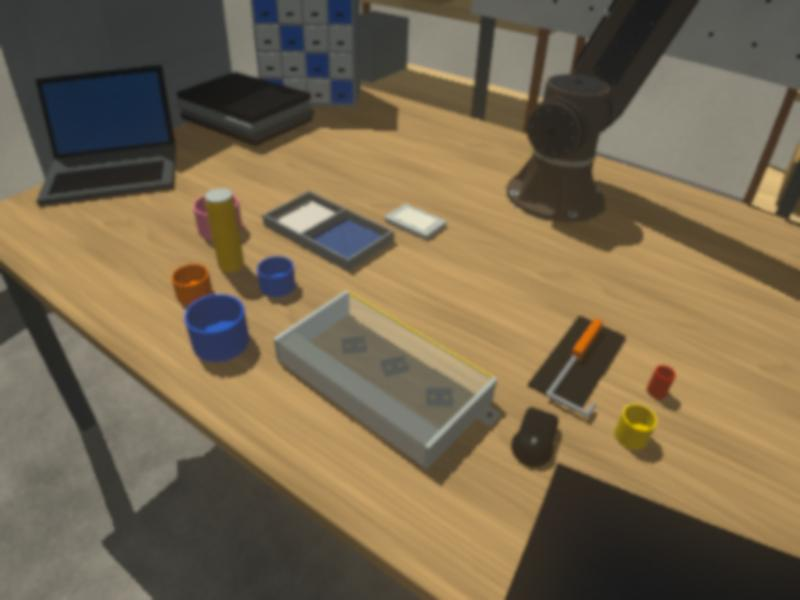

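The scene view shows the guard with three brackets at about (353,345), (395,365) and (440,397). The small blue pot is at (276,276), with the bigger look-alike at (217,327). The rod on its rest is near (575,365), yellow at (636,427), red at (660,382), and the tray at (328,230).

```bash
sed -i "s/return np.array(s\['origin'\]),np.array(s\['rotation'\])/return np.array(s['origin']),R.from_euler('xyz',s['rotation'],degrees=True).as_matrix()/" h.py
python3 - <<'E'
from h import *
np.set_printoptions(precision=3,suppress=True)
for n in ['scene','top']:
    s=ctrl.snapshot(n); save(s,n+'0.png'); print(n,s['k1'],s['origin'],s['rotation'],s['camera_matrix'][0])
    for t in ['guard','rest','rod','bracket1','pot_large','pot_medium','pot_small','spray_can','drive','mouse']:
        for d in ctrl.find_in(s,t)[:4]:
            b=d['bbox']; print(t,np.round(b),round(d['conf'],2),px2w(s,[b[0]+b[2]/2,b[1]+b[3]/2],0.0)[0])
    cv2.imwrite('pics/'+n+'0b.png',cv2.resize(cv2.imread('pics/'+n+'0.png'),(800,600)))
E
```

```text
scene -0.10661966636643073 [1.219 0.398 0.68 ] [-129.212   -1.071  126.858] [369.873   0.    248.17 ]
guard [176. 187. 143. 112.] 0.63 [0.72  0.038 0.   ]
rest [339. 198.  59.  65.] 0.96 [0.493 0.261 0.   ]
rod [349. 204.  39.  61.] 0.69 [0.508 0.265 0.   ]
pot_large [108. 168.  26.  26.] 0.98 [ 0.752 -0.408  0.   ]
pot_large [162. 163.  26.  27.] 0.94 [ 0.638 -0.297  0.   ]
pot_large [117. 190.  40.  44.] 0.69 [ 0.812 -0.266  0.   ]
pot_large [124. 125.  32.  26.] 0.6 [ 0.559 -0.552  0.   ]
pot_medium [393. 255.  27.  33.] 0.6 [0.566 0.388 0.   ]
pot_small [414. 236.  19.  19.] 0.64 [0.456 0.397 0.   ]
spray_can [127. 124.  26.  50.] 0.73 [ 0.605 -0.497  0.   ]
spray_can [174. 187. 144. 110.] 0.46 [0.718 0.031 0.   ]
drive [246. 130.  42.  22.] 0.6 [ 0.303 -0.191  0.   ]
drive [160. 165.  28.  26.] 0.6 [ 0.646 -0.292  0.   ]
mouse [330. 261.  27.  40.] 0.88 [0.679 0.277 0.   ]
top 0.015462473241185222 [ 0.402 -0.049  1.231] [-171.056    0.412  -89.489] [417.701   0.    258.77 ]
guard [175. 115. 122.  70.] 0.78 [0.732 0.032 0.   ]
rest [138. 195.  35.  71.] 0.76 [0.486 0.264 0.   ]
rod [136. 187.  24.  73.] 0.92 [0.507 0.289 0.   ]
bracket1 [138. 193.  35.  73.] 0.46 [0.488 0.263 0.   ]
bracket1 [172. 115. 125.  67.] 0.2 [0.737 0.037 0.   ]
pot_large [403. 178.  42.  35.] 0.82 [ 0.597 -0.529  0.   ]
pot_large [358. 122.  28.  29.] 0.72 [ 0.776 -0.383  0.   ]
pot_large [326. 162.  23.  24.] 0.62 [ 0.661 -0.275  0.   ]
pot_large [310.  99.  36.  38.] 0.61 [ 0.836 -0.25   0.   ]
pot_medium [102. 186.  20.  20.] 0.75 [0.588 0.399 0.   ]
pot_small [100. 225.  17.  14.] 0.58 [0.48  0.402 0.   ]
spray_can [368. 148.  33.  31.] 0.65 [ 0.692 -0.417  0.   ]
drive [289. 279.  45.  29.] 0.89 [ 0.31  -0.192  0.   ]
mouse [142. 148.  25.  28.] 0.69 [0.691 0.277 0.   ]
mouse [177. 116. 120.  64.] 0.28 [0.737 0.029 0.   ]
```

View pics/top0b.png

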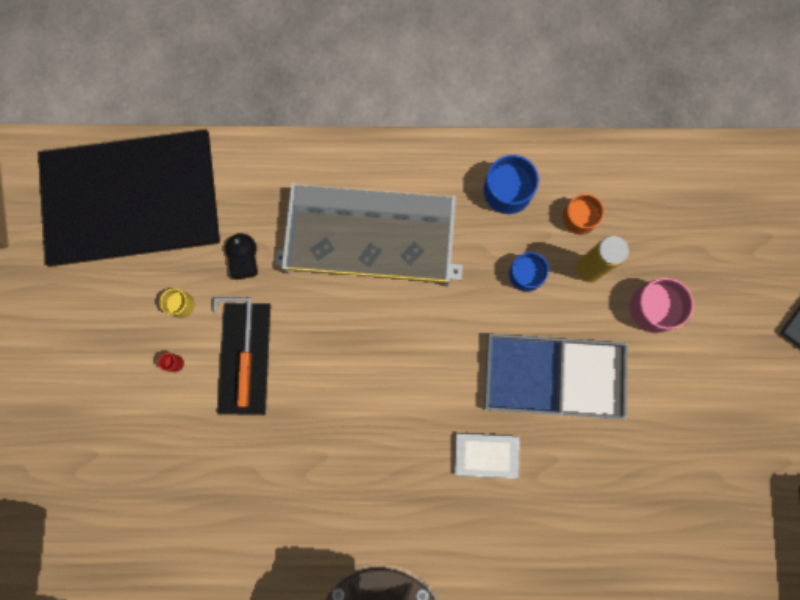

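The top view confirms three rotated brackets (321,248), (370,254) and (411,252), the guard's front edge running from (285,270) to (450,281), the tray's blue half at (524,374) and white half at (592,378). The rod lies along +x with its crook to the left (+y).

```bash
cat >> h.py <<'E'
np.set_printoptions(precision=4,suppress=True)
def rel(p,yaw=None,obs=None):
    o=obs or ctrl.get_obs(); Ro=R.from_euler('xyz',o['orientation'],degrees=True)
    y=o['orientation'][2] if yaw is None else yaw
    Rt=R.from_euler('xyz',[180,0,y],degrees=True)
    return np.round(np.r_[(Ro.inv()*Rt).as_rotvec(), Ro.inv().apply(np.array(p)-o['tool_pos'])*100],3)
def st():
    o=ctrl.get_obs(); print(round(o['clock'],2),'tcp',o['tool_pos'],'rpy',o['orientation'],'F',o['force'],'open',round(o['opening'],4),'gf',round(o['gripper_force'],1)); return o
E
python3 - <<'E'
from h import *
s=ctrl.snapshot('wrist'); print(s['k1'],np.array(s['hand_eye']),s['camera_matrix'])
s=ctrl.snapshot('top'); f=.64
q=lambda L,z: print(px2w(s,np.array(L)*f,z)[:,:2].tolist())
print('tray corners (top z26)'); q([[489,335],[627,342],[625,417],[485,409]],.026)
print('blue, white floor'); q([[524,374],[591,379]],.005)
print('guard top front/back'); q([[285,270],[450,281],[455,197],[292,186]],.05)
print('rest'); q([[226,303],[270,304],[266,414],[218,413]],.006)
print('handle/hook'); q([[246,353],[244,405]],.028); q([[249,298],[214,298]],.014)
print('brackets'); q([[321,248],[370,254],[411,252]],.01)
print('blue pot,can top'); q([[530,271]],.046);q([[613,250]],.16); q([[176,302],[167,361]],.046)
print(rel([.43,.27,.25],0))
E
```

```text
-0.02716092665207538 [[-0.0005 -0.9649 -0.2627  0.0705]
 [ 1.     -0.0005 -0.0004  0.0004]
 [ 0.0002 -0.2627  0.9649 -0.1581]
 [ 0.      0.      0.      1.    ]] [[344.8675   0.     256.7991]
 [  0.     344.8675 191.0469]
 [  0.       0.       1.    ]]
tray corners (top z26)
[[0.5342527948356115, -0.1963145838577778], [0.5234325353742395, -0.4502528700570982], [0.38707146692600375, -0.44050477813576333], [0.39882158108867377, -0.18746645517887994]]
blue, white floor
[[0.46395279177754883, -0.26327020024559283], [0.45584843314020485, -0.3875000707303163]]
guard top front/back
[[0.6493325381830943, 0.18212304442889274], [0.6309437503568688, -0.12279033391875316], [0.7916531597107136, -0.1324583371014127], [0.8111096140615806, 0.1748511912336708]]
rest
[[0.5936195286559437, 0.30061420250170257], [0.5923458766561931, 0.21682198274593753], [0.3861005661632758, 0.21567861879218028], [0.3872385514256955, 0.3046749434999437]]
handle/hook
[[0.4970345332914655, 0.2525833393126005], [0.40222651812320426, 0.2517234285700943]]
[[0.6022829223245949, 0.2553017942116674], [0.6017667662265379, 0.3215229023956948]]
brackets
[[0.7013772402097365, 0.12234969049335576], [0.6902681657527776, 0.02797812354225685], [0.6947695258555882, -0.05062474569773366]]
blue pot,can top
[[0.6516383944836475, -0.2709192402327064]]
[[0.6645035927684297, -0.3891045361403988]]
[[0.5884997647917163, 0.38126349385420877], [0.4799993384332867, 0.39065629055891327]]
[ 0.     0.    -0.298 33.184 29.067 -2.345]
```

Call:
play_rows(
  commands=[
    [[0, 0, -0.1, 4, 3, 0, 8.7], [0, 0, -0.2, 8, 7, 0, 8.7], [0, 0, -0.298, 12, 10.5, 0, 8.7], [0, 0, -0.298, 16, 14, 0, 8.7], [0, 0, -0.298, 20, 17.5, 0, 8.7], [0, 0, -0.298, 24, 21, 0, 8.7], [0, 0, -0.298, 28, 25, 0, 8.7], [0, 0, -0.298, 32, 29, 0, 8.7]],
  ],
)

```text
clock: 1.97
tool_pos: [0.3714, 0.3586, 0.2269]
orientation: [-180.0, -0.0, 0.0]
force: [1.3, -0.0, 0.9]
opening: 0.0869
gripper_force: 0.0
```

Call:
play_rows(
  commands=[
    [[0, 0, 0, 2, 0, 1.5, 8.7], [0, 0, 0, 3, 0, 2.5, 8.7], [0, 0, 0, 3, 0, 2.5, 8.7], [0, 0, 0, 3, 0, 2.5, 8.7]],
  ],
)

```text
clock: 2.3
tool_pos: [0.4007, 0.3603, 0.2007]
orientation: [179.9, 0.1, -0.1]
force: [0.1, -1.1, 0.1]
opening: 0.0871
gripper_force: 0.0
```

Run:
```python
from h import *
o=st(); s=ctrl.snapshot('wrist'); save(s,'w1.png')
import pickle; pickle.dump((o,s),open('w1.pkl','wb'))
cv2.imwrite('pics/w1b.png',cv2.resize(cv2.imread('pics/w1.png'),(800,600)))
hsv=cv2.cvtColor(s['color'],cv2.COLOR_RGB2HSV)
m=cv2.inRange(hsv,(5,150,90),(16,255,255))
n,l,stt,c=cv2.connectedComponentsWithStats(m)
i=1+np.argmax(stt[1:,4]); pts=cv2.findNonZero((l==i).astype(np.uint8)); r=cv2.minAreaRect(pts); print(r)
b=cv2.boxPoints(r); print(px2w(s,b,.028,o)[:,:2])
for t in ['rod','rest']: print(t,[(np.round(d['bbox']),round(d['conf'],2)) for d in ctrl.find_in(s,t)[:2]])
```

```text
2.3 tcp [0.4007 0.3603 0.2007] rpy [179.9004   0.0582  -0.0504] F [ 0.0994 -1.0955  0.0786] open 0.0871 gf 0.0
((362.54779052734375, 118.7455062866211), (21.454910278320312, 107.41197204589844), 4.927110195159912)
[[0.4008 0.271 ]
 [0.5001 0.2691]
 [0.4986 0.2494]
 [0.3989 0.2498]]
rod [(array([348.,   0.,  30., 169.]), 0.82)]
rest [(array([304.,   0., 102., 183.]), 0.6)]
```

View pics/w1b.png

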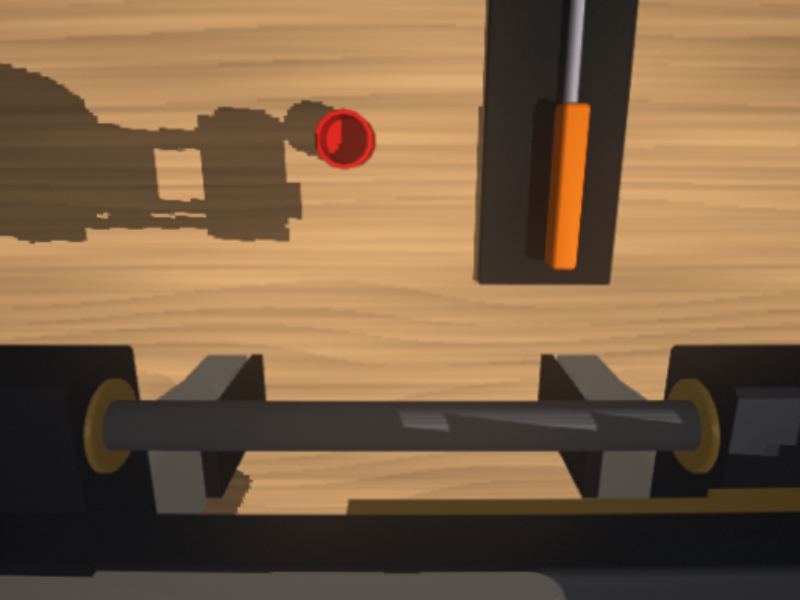

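The wrist view (up = +x, right = −y) shows the orange handle at about (570,185), clearly on the rest, and the red pot upright at (345,138). I'm moving directly over the rod to measure it.

Call:
play_rows(
  commands=[
    [[0, 0, 0, 2.5, 3.5, 0, 8.7], [0, 0, 0, 5, 7, 0, 8.7], [0, 0, 0, 6.5, 10.5, 0, 8.7], [0, 0, 0, 6.5, 10.5, 0, 8.7], [0, 0, 0, 6.5, 10.5, 0, 8.7]],
  ],
)

```text
clock: 2.87
tool_pos: [0.4661, 0.2546, 0.2021]
orientation: [-180.0, -0.0, -0.1]
force: [0.2, 0.5, 0.7]
opening: 0.0869
gripper_force: 0.0
```

Run:
```python
from h import *
o=st(); s=ctrl.snapshot('wrist'); save(s,'w2.png')
cv2.imwrite('pics/w2b.png',cv2.resize(cv2.imread('pics/w2.png'),(800,600)))
hsv=cv2.cvtColor(s['color'],cv2.COLOR_RGB2HSV)
m=cv2.inRange(hsv,(5,150,90),(16,255,255))
n,l,stt,c=cv2.connectedComponentsWithStats(m)
i=1+np.argmax(stt[1:,4]); pts=cv2.findNonZero((l==i).astype(np.uint8)); r=cv2.minAreaRect(pts); print(r)
print(px2w(s,cv2.boxPoints(r),.028,o)[:,:2])
```

```text
2.87 tcp [0.4661 0.2546 0.2021] rpy [-179.9695   -0.0292   -0.0978] F [0.1635 0.4679 0.7155] open 0.0869 gf 0.0
((254.0, 185.0), (98.0, 16.0), 90.0)
[[0.5008 0.2648]
 [0.5008 0.2494]
 [0.4002 0.2493]
 [0.4002 0.2658]]
```

View pics/w2b.png

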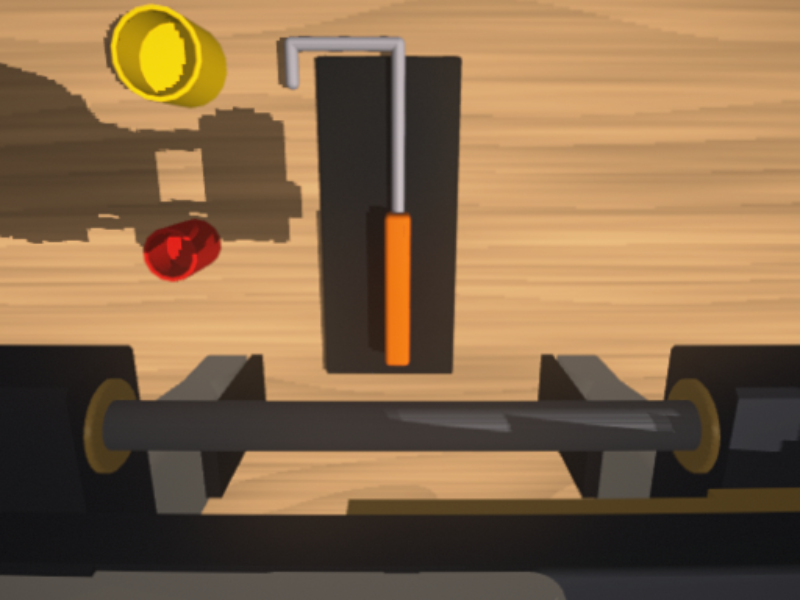

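The yellow and red pots are both upright. The handle centre measures (0.4505, 0.257) with yaw about 0. I'm gripping near x = +25 mm on the rod.

Call:
play_rows(
  commands=[
    [[0, 0, 0, 0.95, -0.24, 3, 4], [0, 0, 0, 0.95, -0.24, 6.5, 4], [0, 0, 0, 0.95, -0.24, 10, 4], [0, 0, 0, 0.95, -0.24, 13.5, 4], [0, 0, 0, 0.95, -0.24, 16.5, 4], [0, 0, 0, 0.95, -0.24, 18.5, 4], [0, 0, 0, 0.95, -0.24, 19.2, 4], [0, 0, 0, 0.95, -0.24, 19.2, 4]],
  ],
)

```text
clock: 3.58
tool_pos: [0.4744, 0.2589, 0.0084]
orientation: [179.9, 0.1, 0.1]
force: [0.7, 0.8, 0.2]
opening: 0.0422
gripper_force: 0.0
```

Call:
play_rows(
  commands=[
    [[0, 0, 0, 0, 0, 0, 1], [0, 0, 0, 0, 0, 0, 1], [0, 0, 0, 0, 0, 0, 1], [0, 0, 0, 0, 0, 0, 1], [0, 0, 0, 0, 0, 0, 1], [0, 0, 0, 0, 0, 0, 1]],
  ],
)

```text
clock: 4.08
tool_pos: [0.4757, 0.2582, 0.0106]
orientation: [-179.9, -0.1, 0.0]
force: [-2.4, 0.5, 7.8]
opening: 0.0157
gripper_force: 30.0
```

Gripped: opening 15.7 mm, 30 N. I'm lifting and viewing the brackets through the clear top.

Call:
play_rows(
  commands=[
    [[0, 0, 0, 0, 0, -2, 1], [0, 0, 0, 0, 0, -5, 1], [0, 0, 0, 0, 0, -8, 1], [0, 0, 0, 0, 0, -11, 1], [0, 0, 0, 0, 0, -14, 1], [0, 0, 0, 1.5, 2, -15, 1], [0, 0, 0, 4, 4.5, -15, 1], [0, 0, 0, 6.5, 7, -15, 1]],
  ],
)

```text
clock: 4.75
tool_pos: [0.541, 0.1878, 0.1615]
orientation: [-179.9, -0.1, 0.1]
force: [0.1, 1.4, -1.9]
opening: 0.0156
gripper_force: 30.0
```

Call:
play_rows(
  commands=[
    [[0, 0, 0, 2, 2.5, 0, 1], [0, 0, 0, 4, 5, 0, 1], [0, 0, 0, 6, 7.5, 0, 1], [0, 0, 0, 8, 10, 0, 1], [0, 0, 0, 9, 11.2, 0, 1], [0, 0, 0, 9, 11.2, 0, 1], [0, 0, 0, 9, 11.2, 0, 1]],
  ],
)

```text
clock: 5.33
tool_pos: [0.6302, 0.0747, 0.159]
orientation: [180.0, 0.1, -0.1]
force: [-0.5, 1.2, -0.8]
opening: 0.0156
gripper_force: 30.0
```

Run:
```python
from h import *
import pickle
o=st(); s=ctrl.snapshot('wrist'); save(s,'w3.png'); pickle.dump((o,s),open('w3.pkl','wb'))
cv2.imwrite('pics/w3b.png',cv2.resize(cv2.imread('pics/w3.png'),(800,600)))
for d in ctrl.find_in(s,'bracket1')[:6]:
    b=d['bbox']; print(np.round(b),round(d['conf'],2),px2w(s,[b[0]+b[2]/2,b[1]+b[3]/2],.008,o)[0])
s=ctrl.snapshot('scene'); save(s,'sc3.png')
```

```text
5.33 tcp [0.6302 0.0747 0.159 ] rpy [179.9939   0.0626  -0.1309] F [-0.5234  1.1525 -0.8128] open 0.0156 gf 30.0
```

View pics/w3b.png

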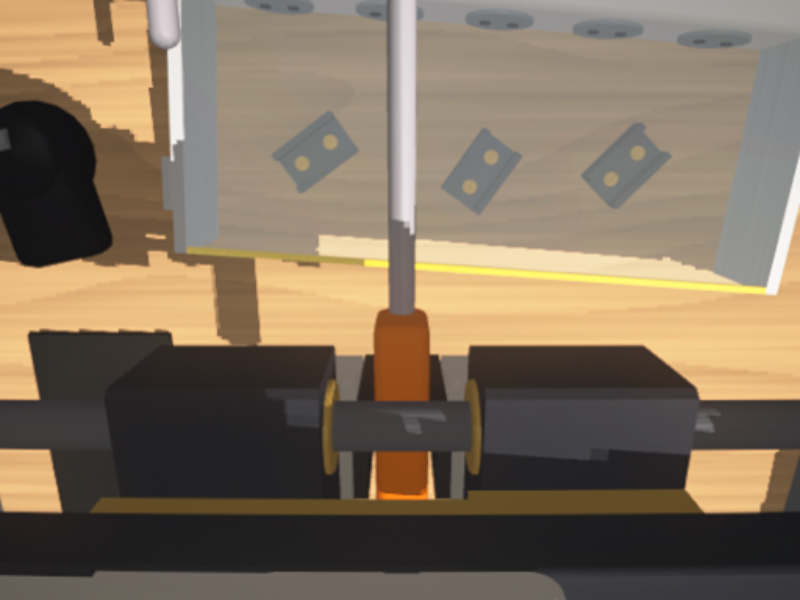

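The brackets are clear through the top, with hole pairs at (302,163)/(331,142), (470,187)/(491,157) and (611,180)/(638,153). The yellow front edge runs (187,250)→(775,291), and the crook tip shows at (165,40).

Run:
```python
from h import *
import pickle
o,s=pickle.load(open('w3.pkl','rb')); f=.64
H=px2w(s,np.array([[302,163],[331,142],[470,187],[491,157],[611,180],[638,153]])*f,.004,o)[:,:2]
F=px2w(s,np.array([[187,250],[775,291]])*f,.05,o)[:,:2]; print('front',F)
mid=F.mean(0); v=F[0]-F[1]; print('w',np.linalg.norm(v)); v/=np.linalg.norm(v); ex=np.array([v[1],-v[0]]); print('yaw',np.degrees(np.arctan2(ex[1],ex[0])),mid)
for i in range(3):
    c=H[2*i:2*i+2].mean(0); d=H[2*i+1]-H[2*i]; a=np.arctan2(d[1],d[0])
    u=np.array([np.cos(a),np.sin(a)]);w=np.array([-u[1],u[0]])
    cs=np.array([c+sx*.02*u+sy*.013*w for sx in(1,-1) for sy in (1,-1)])
    g=np.c_[(cs-mid)@ex,(cs-mid)@v]
    print('B',i,c,'yaw',np.degrees(a),'hole d',np.linalg.norm(d),'in guard c',(c-mid)@ex,(c-mid)@v,'x max',g[:,0].max(),'y',g[:,1].min(),g[:,1].max())
# rod droop: tip of leg & bar seen
print('tip px',np.array([165,40])*f)
T=np.array(o['tool_pos'])
for dz in (-.02,-.01,-.003,.005): print(dz,w2px(s,[T+[.103,.060,dz+.006],T+[.103,0.0,dz+.006]],o)/f)
```

```text
front [[ 0.6534  0.1823]
 [ 0.6312 -0.1194]]
w 0.3024309973554533
yaw -4.195707359028238 [0.6423 0.0315]
B 0 [0.7003 0.1219] yaw -55.95362722755189 hole d 0.020274682411403625 in guard c 0.05126324269889998 0.0944778758575681 x max 0.07385318300616162 y 0.07072301579022297 0.11823273592491325
B 1 [0.6893 0.0294] yaw -34.355883495262255 hole d 0.020115735932907067 in guard c 0.047058755562855846 0.0013918124948352302 x max 0.07088268834005876 y -0.01989668446676793 0.022680309456438393
B 2 [ 0.6925 -0.0524] yaw -42.961839601513475 hole d 0.020473203983147677 in guard c 0.056160681269832945 -0.07997628954216307 x max 0.07989470502283212 y -0.10263535700385022 -0.05731722208047593
tip px [105.6  25.6]
-0.02 [[196.0923  39.3271]
 [399.369   37.6466]]
-0.01 [[182.8947  32.1684]
 [399.2424  30.269 ]]
-0.003 [[172.6063  26.5926]
 [399.1436  24.5097]]
0.005 [[159.6037  19.552 ]
 [399.0185  17.2206]]
```

Measured, and it agrees with the top view within about 2 mm; the rod isn't drooping. I'll hook bracket 1 (left): retreat, come down to insertion height, enter over it, lower, pull.

Call:
play_rows(
  commands=[
    [[0, 0, 0, -3, -0.5, 0, 1], [0, 0, 0, -6.5, -1, 0, 1], [0, 0, 0, -10, -1.5, 0, 1], [0, 0, 0, -13, -1.5, 2, 1], [0, 0, 0, -14, -1.5, 5.5, 1], [0, 0, 0, -14, -1.5, 9, 1], [0, 0, 0, -14, -1.5, 12, 1], [0, 0, 0, -14, -1.5, 13.35, 1]],
  ],
)

```text
clock: 6.15
tool_pos: [0.4878, 0.0909, 0.0235]
orientation: [179.9, 0.2, 0.1]
force: [-0.0, 0.7, -1.7]
opening: 0.0156
gripper_force: 30.0
```

Call:
play_rows(
  commands=[
    [[0, 0, 0, 0, 0, 0, 1], [0, 0, 0, 2, 0, 0, 1], [0, 0, 0, 4, 0, 0, 1], [0, 0, 0, 6, 0, 0, 1], [0, 0, 0, 8, 0, 0, 1], [0, 0, 0, 10, 0, 0, 1], [0, 0, 0, 11.7, 0, 0, 1], [0, 0, 0, 11.7, 0, 0, 1]],
  ],
)

```text
clock: 6.82
tool_pos: [0.6112, 0.0921, 0.0279]
orientation: [-179.9, -0.2, 0.1]
force: [0.5, 0.6, -1.9]
opening: 0.0159
gripper_force: 30.0
```

Run:
```python
from h import *
st(); s=ctrl.snapshot('scene'); save(s,'sc4.png')
s2=ctrl.snapshot('top')
a=cv2.imread('pics/sc4.png')[170:320,150:350]; b=cv2.cvtColor(s2['color'],cv2.COLOR_RGB2BGR)[105:255,130:330]
cv2.imwrite('pics/c4.png',cv2.resize(np.hstack([a,b]),(800,300),interpolation=cv2.INTER_CUBIC))
```

```text
6.82 tcp [0.6112 0.0921 0.0279] rpy [-179.9464   -0.2327    0.0774] F [ 0.4949  0.5525 -1.8548] open 0.0159 gf 30.0
```

View pics/c4.png

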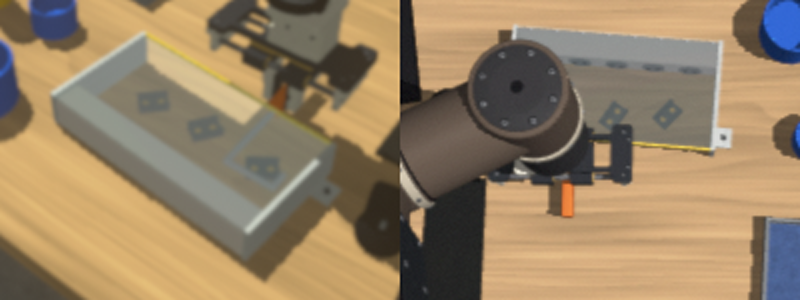

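In the scene view the crook surrounds the left bracket, with the bracket inside it and the fingers outside the guard. Lower and pull.

Call:
play_rows(
  commands=[
    [[0, 0, 0, 0, 0, 0.7, 1], [0, 0, 0, 0, 0, 1.4, 1], [0, 0, 0, 0, 0, 2, 1], [0, 0, 0, 0, 0, 2.1, 1], [0, 0, 0, 0, 0, 2.1, 1]],
  ],
)

```text
clock: 7.33
tool_pos: [0.6066, 0.0909, 0.0047]
orientation: [180.0, 0.1, 0.0]
force: [-0.7, -0.2, 0.1]
opening: 0.0163
gripper_force: 30.0
```

Call:
play_rows(
  commands=[
    [[0, 0, 0, -1, 0, 0, 1], [0, 0, 0, -2.2, 0, 0, 1], [0, 0, 0, -3.4, 0, 0, 1], [0, 0, 0, -4.6, 0, 0, 1], [0, 0, 0, -5.8, 0, 0, 1], [0, 0, 0, -7, 0, 0, 1], [0, 0, 0, -8.2, 0, 0, 1], [0, 0, 0, -9.4, 0, 0, 1]],
  ],
)

```text
clock: 8.0
tool_pos: [0.5117, 0.0906, 0.0048]
orientation: [180.0, 0.0, 0.0]
force: [0.2, 0.7, -1.2]
opening: 0.016
gripper_force: 30.0
```

Call:
play_rows(
  commands=[
    [[0, 0, 0, -1.2, 0, 0, 1], [0, 0, 0, -2.4, 0, 0, 1], [0, 0, 0, -3.6, 0, 0, 1], [0, 0, 0, -4.4, 0, 0, 1], [0, 0, 0, -4.8, 0, 0, 1], [0, 0, 0, -4.8, 0, 0, 1]],
  ],
)

```text
clock: 8.5
tool_pos: [0.4643, 0.0907, 0.0051]
orientation: [180.0, 0.0, 0.0]
force: [0.5, -0.8, -0.5]
opening: 0.0155
gripper_force: 30.0
```

Run:
```python
from h import *
o=st(); s=ctrl.snapshot('wrist'); 
s1=ctrl.snapshot('scene');
a=cv2.cvtColor(s1['color'],cv2.COLOR_RGB2BGR)[150:342,150:406]; b=cv2.cvtColor(s['color'],cv2.COLOR_RGB2BGR)
cv2.imwrite('pics/c5.png',np.hstack([cv2.resize(a,(400,300)),cv2.resize(b,(400,300))]))
```

```text
8.5 tcp [0.4643 0.0907 0.0051] rpy [179.995    0.0157   0.0397] F [ 0.532  -0.7748 -0.5229] open 0.0155 gf 30.0
```

View pics/c5.png

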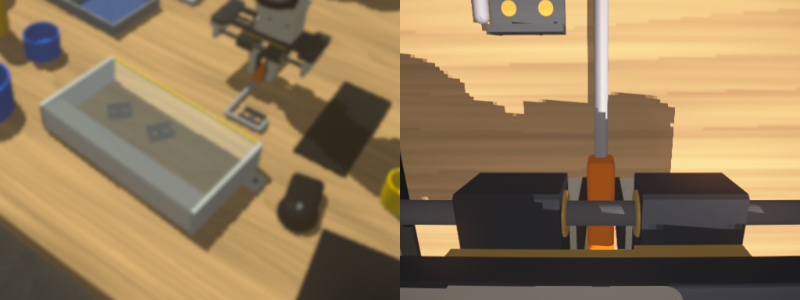

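Bracket 1 is out in the open, flat against the crook with its long side across. Now bracket 2, the same way.

Call:
play_rows(
  commands=[
    [[0, 0, 0, 0, 0, -1, 1], [0, 0, 0, 0, 0, -2.1, 1], [0, 0, 0, 0, 0, -2.1, 1], [0, 0, 0, 0, 3, -2.1, 1], [0, 0, 0, 0, 6, -2.1, 1], [0, 0, 0, 0, 9, -2.1, 1], [0, 0, 0, 0, 9.35, -2.1, 1], [0, 0, 0, 0, 9.35, -2.1, 1]],
  ],
)

```text
clock: 9.27
tool_pos: [0.4652, -0.0042, 0.0255]
orientation: [180.0, 0.0, -0.2]
force: [-0.2, -1.2, -2.0]
opening: 0.0156
gripper_force: 30.0
```

Call:
play_rows(
  commands=[
    [[0, 0, 0, 2, 0, 0, 1], [0, 0, 0, 4, 0, 0, 1], [0, 0, 0, 6, 0, 0, 1], [0, 0, 0, 8, 0, 0, 1], [0, 0, 0, 10, 0, 0, 1], [0, 0, 0, 12, 0, 0, 1], [0, 0, 0, 13.4, 0, 0, 1], [0, 0, 0, 13.4, 0, 0, 1]],
  ],
)

```text
clock: 9.93
tool_pos: [0.6027, -0.0015, 0.0254]
orientation: [180.0, -0.1, 0.1]
force: [1.4, 0.5, -0.3]
opening: 0.0158
gripper_force: 30.0
```

Call:
play_rows(
  commands=[
    [[0, 0, 0, 0, 0, 0.7, 1], [0, 0, 0, 0, 0, 1.4, 1], [0, 0, 0, 0, 0, 2, 1], [0, 0, 0, 0, 0, 2.1, 1], [0, 0, 0, 0, 0, 2.1, 1]],
  ],
)

```text
clock: 10.35
tool_pos: [0.5984, -0.0025, 0.0044]
orientation: [180.0, 0.1, 0.0]
force: [0.3, -0.5, -1.9]
opening: 0.0159
gripper_force: 30.0
```

Run:
```python
from h import *
o=st(); 
s1=ctrl.snapshot('scene');
a=cv2.cvtColor(s1['color'],cv2.COLOR_RGB2BGR)[170:320,150:350]
cv2.imwrite('pics/c6.png',cv2.resize(a,(600,450),interpolation=cv2.INTER_CUBIC))
```

```text
10.35 tcp [ 0.5984 -0.0025  0.0044] rpy [179.9849   0.063    0.0335] F [ 0.3143 -0.4687 -1.9015] open 0.0159 gf 30.0
```

View pics/c6.png

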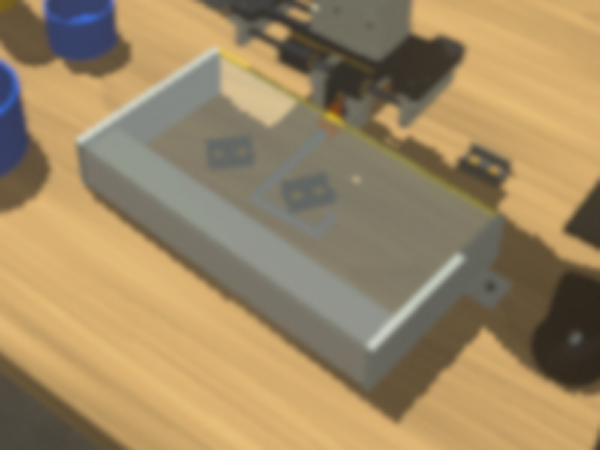

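The middle bracket sits inside the crook. I'll pull it, then do the right bracket in the same way.

Call:
play_rows(
  commands=[
    [[0, 0, 0, -1, 0, 0, 1], [0, 0, 0, -2.2, 0, 0, 1], [0, 0, 0, -3.4, 0, 0, 1], [0, 0, 0, -4.6, 0, 0, 1], [0, 0, 0, -5.8, 0, 0, 1], [0, 0, 0, -7, 0, 0, 1], [0, 0, 0, -8.2, 0, 0, 1], [0, 0, 0, -9.4, 0, 0, 1]],
  ],
)

```text
clock: 11.07
tool_pos: [0.5039, -0.0028, 0.005]
orientation: [-180.0, 0.0, 0.0]
force: [0.6, -0.6, -0.9]
opening: 0.0157
gripper_force: 30.0
```

Call:
play_rows(
  commands=[
    [[0, 0, 0, -1.2, 0, 0, 1], [0, 0, 0, -2.4, 0, 0, 1], [0, 0, 0, -3.4, 0, 0, 1], [0, 0, 0, -4, 0, 0, 1], [0, 0, 0, -4, 0, 0, 1], [0, 0, 0, -4, 0, -1, 1], [0, 0, 0, -4, 0, -2.1, 1], [0, 0, 0, -4, 0, -2.1, 1]],
  ],
)

```text
clock: 11.73
tool_pos: [0.467, -0.0021, 0.0276]
orientation: [-179.9, -0.2, 0.1]
force: [-0.4, -0.6, -1.8]
opening: 0.0159
gripper_force: 30.0
```

Call:
play_rows(
  commands=[
    [[0, 0, 0, 0, 3, 0, 1], [0, 0, 0, 0, 6, 0, 1], [0, 0, 0, 0, 8.2, 0, 1], [0, 0, 0, 0, 8.2, 0, 1], [0, 0, 0, 1.5, 8.2, 0, 1], [0, 0, 0, 3, 8.2, 0, 1], [0, 0, 0, 5, 8.2, 0, 1], [0, 0, 0, 7, 8.2, 0, 1]],
  ],
)

```text
clock: 12.4
tool_pos: [0.5362, -0.0847, 0.0256]
orientation: [-180.0, -0.0, -0.0]
force: [1.0, -0.5, -1.3]
opening: 0.0157
gripper_force: 30.0
```

Call:
play_rows(
  commands=[
    [[0, 0, 0, 2, 0, 0, 1], [0, 0, 0, 4, 0, 0, 1], [0, 0, 0, 6, 0, 0, 1], [0, 0, 0, 6.7, 0, 0, 1], [0, 0, 0, 6.7, 0, 0, 1], [0, 0, 0, 6.7, 0, 0, 1]],
  ],
)

```text
clock: 12.9
tool_pos: [0.6016, -0.0846, 0.0251]
orientation: [-180.0, 0.1, -0.0]
force: [0.3, -0.6, -2.2]
opening: 0.0155
gripper_force: 30.0
```

Run:
```python
from h import *
o=st(); 
s1=ctrl.snapshot('scene');
a=cv2.cvtColor(s1['color'],cv2.COLOR_RGB2BGR)[170:320,150:350]
cv2.imwrite('pics/c7.png',cv2.resize(a,(600,450),interpolation=cv2.INTER_CUBIC))
```

```text
12.9 tcp [ 0.6016 -0.0846  0.0251] rpy [-179.9974    0.0903   -0.0199] F [ 0.331  -0.6366 -2.1525] open 0.0155 gf 30.0
```

View pics/c7.png

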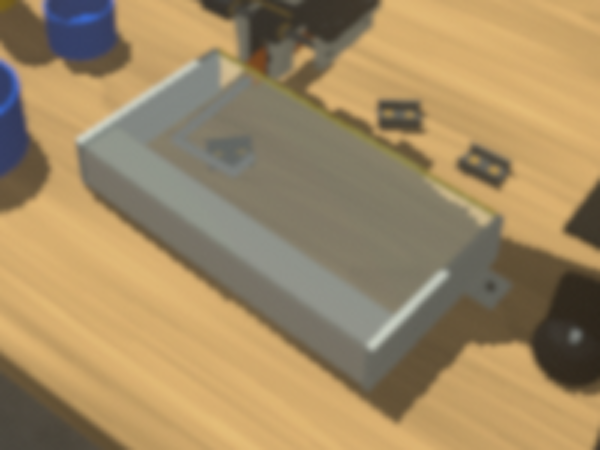

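Bracket 2 is out, slightly rotated, and the crook is over bracket 3. Lower, pull, lift, then carry the rod towards its rest.

Call:
play_rows(
  commands=[
    [[0, 0, 0, 0, 0, 0.7, 1], [0, 0, 0, 0, 0, 1.4, 1], [0, 0, 0, 0, 0, 2, 1], [0, 0, 0, 0, 0, 2.1, 1], [0, 0, 0, 0, 0, 2.1, 1]],
  ],
)

```text
clock: 13.37
tool_pos: [0.6017, -0.0846, 0.0045]
orientation: [180.0, 0.1, 0.0]
force: [0.1, -0.3, -1.1]
opening: 0.0155
gripper_force: 30.0
```

Call:
play_rows(
  commands=[
    [[0, 0, 0, -1, 0, 0, 1], [0, 0, 0, -2.2, 0, 0, 1], [0, 0, 0, -3.4, 0, 0, 1], [0, 0, 0, -4.6, 0, 0, 1], [0, 0, 0, -5.8, 0, 0, 1], [0, 0, 0, -7, 0, 0, 1], [0, 0, 0, -8.2, 0, 0, 1], [0, 0, 0, -9.4, 0, 0, 1]],
  ],
)

```text
clock: 14.03
tool_pos: [0.5071, -0.0847, 0.0051]
orientation: [-180.0, -0.0, -0.0]
force: [0.5, 0.1, -1.6]
opening: 0.0158
gripper_force: 30.0
```

Call:
play_rows(
  commands=[
    [[0, 0, 0, -1.2, 0, 0, 1], [0, 0, 0, -2.4, 0, 0, 1], [0, 0, 0, -3.4, 0, 0, 1], [0, 0, 0, -4, 0, 0, 1], [0, 0, 0, -4, 0, 0, 1], [0, 0, 0, -4, 0, -2, 1], [0, 0, 0, -4, 0, -5, 1], [0, 0, 0, -4, 0, -8, 1]],
  ],
)

```text
clock: 14.7
tool_pos: [0.468, -0.0848, 0.0855]
orientation: [180.0, 0.1, 0.0]
force: [1.5, 1.1, -1.5]
opening: 0.0158
gripper_force: 30.0
```

Call:
play_rows(
  commands=[
    [[0, 0, 0, 0, -2, -2, 1], [0, 0, 0, 0, -5, -2, 1], [0, 0, 0, 0, -8.5, -2, 1], [0, 0, 0, 0, -12, -2, 1], [0, 0, 0, 0, -15.5, -2, 1], [0, 0, 0, 0, -19, -2, 1], [0, 0, 0, 0, -22.5, -2, 1], [0, 0, 0, 0, -26, -2, 1]],
  ],
)

```text
clock: 15.37
tool_pos: [0.4684, 0.1774, 0.1053]
orientation: [-180.0, -0.0, 0.0]
force: [1.4, -0.2, -1.2]
opening: 0.0155
gripper_force: 30.0
```

Call:
play_rows(
  commands=[
    [[0, 0, 0, 0.5, -3.5, 0, 1], [0, 0, 0, 1, -6.5, 0, 1], [0, 0, 0, 1.1, -8.2, 0, 1], [0, 0, 0, 1.1, -8.2, 0, 1], [0, 0, 0, 1.1, -8.2, 2, 1], [0, 0, 0, 1.1, -8.2, 4, 1], [0, 0, 0, 1.1, -8.2, 5, 1], [0, 0, 0, 1.1, -8.2, 5, 1]],
  ],
)

```text
clock: 16.03
tool_pos: [0.478, 0.2557, 0.0527]
orientation: [179.8, 0.2, -0.0]
force: [-0.3, 0.4, -0.9]
opening: 0.0156
gripper_force: 30.0
```

Run:
```python
from h import *
o=st(); print(rel([.475,.2573,.0095],0))
s1=ctrl.snapshot('scene'); s2=ctrl.snapshot('top')
a=cv2.cvtColor(s1['color'],cv2.COLOR_RGB2BGR)[150:300,170:420]; b=cv2.cvtColor(s2['color'],cv2.COLOR_RGB2BGR)[110:290,90:340]
cv2.imwrite('pics/c8.png',np.hstack([cv2.resize(a,(400,240),interpolation=cv2.INTER_CUBIC),cv2.resize(b,(400,240),interpolation=cv2.INTER_CUBIC)]))
```

```text
16.03 tcp [0.478  0.2557 0.0527] rpy [179.8099   0.1979  -0.0354] F [-0.3087  0.4296 -0.9116] open 0.0156 gf 30.0
[ 0.003  0.003 -0.001 -0.286 -0.178  4.323]
```

View pics/c8.png

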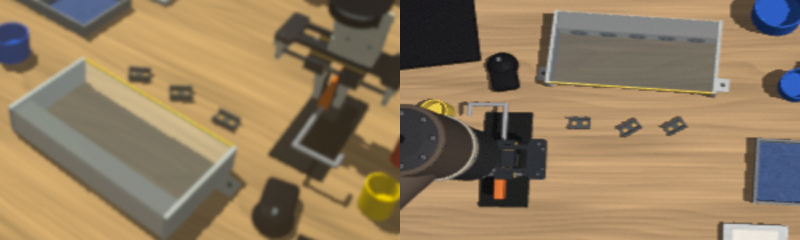

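All three brackets are out in front of the guard. I'm laying the rod back at the exact pose it was picked from.

Call:
play_rows(
  commands=[
    [[0, 0, 0, -0.4, -0.05, 1.5, 1], [0, 0, 0, -0.4, -0.05, 3, 1], [0, 0, 0, -0.4, -0.05, 4, 1], [0, 0, 0, -0.4, -0.05, 4.5, 1], [0, 0, 0, -0.4, -0.05, 4.5, 1], [0, 0, 0, -0.4, -0.05, 4.5, 2.6], [0, 0, 0, -0.4, -0.05, 4.5, 4], [0, 0, 0, -0.4, -0.05, 4.5, 4]],
  ],
)

```text
clock: 16.8
tool_pos: [0.4757, 0.2582, 0.0107]
orientation: [-180.0, -0.1, 0.0]
force: [0.1, 0.2, 0.4]
opening: 0.0299
gripper_force: 0.0
```

Call:
play_rows(
  commands=[
    [[0, 0, 0, 0, 0, 0, 4], [0, 0, 0, 0, 0, -3, 4], [0, 0, 0, 0, 0, -6.5, 4], [0, 0, 0, 0, 0, -10, 4], [0, 0, 0, 0, 0, -13.5, 4], [0, 0, 0, 0, 0, -17, 4], [0, 0, 0, -1, 0, -19.2, 4], [0, 0, 0, -1, 0, -19.2, 4]],
  ],
)

```text
clock: 17.47
tool_pos: [0.4666, 0.2594, 0.208]
orientation: [-179.6, -0.4, 0.0]
force: [0.4, 0.4, 0.2]
opening: 0.0404
gripper_force: 0.0
```

Run:
```python
from h import *
o=st(); s=ctrl.snapshot('wrist'); save(s,'w9.png')
hsv=cv2.cvtColor(s['color'],cv2.COLOR_RGB2HSV)
m=cv2.inRange(hsv,(5,150,90),(16,255,255))
n,l,stt,c=cv2.connectedComponentsWithStats(m)
i=1+np.argmax(stt[1:,4]); pts=cv2.findNonZero((l==i).astype(np.uint8)); r=cv2.minAreaRect(pts); print(r)
print(px2w(s,cv2.boxPoints(r),.028,o)[:,:2])
print(rel([.52,.035,.17],0))
```

```text
17.47 tcp [0.4666 0.2594 0.208 ] rpy [-179.6444   -0.3898    0.0468] F [0.3678 0.4352 0.1982] open 0.0404 gf 0.0
((260.0, 185.0), (96.0, 16.0), 90.0)
[[0.5008 0.2649]
 [0.5008 0.2493]
 [0.4007 0.2485]
 [0.4007 0.2653]]
[-0.005 -0.004  0.001  5.374 22.406  3.45 ]
```

The rod is back within a millimetre of where it was. Next, a look at the brackets.

Call:
play_rows(
  commands=[
    [[0, 0, 0, 0.5, 3.5, 0, 4], [0, 0, 0, 1, 7, 0, 4], [0, 0, 0, 2, 10.5, 0, 4], [0, 0, 0, 3, 14, 1, 4], [0, 0, 0, 4, 17.5, 3, 4], [0, 0, 0, 5, 20.5, 5, 4], [0, 0, 0, 5.4, 22.3, 5.5, 4], [0, 0, 0, 5.4, 22.3, 5.5, 4]],
  ],
)

```text
clock: 18.18
tool_pos: [0.5177, 0.0312, 0.1438]
orientation: [179.9, 0.3, -0.2]
force: [0.4, -0.7, -0.2]
opening: 0.04
gripper_force: 0.0
```

Call:
play_rows(
  commands=[
    [[0, 0, 0, 0, 0, 0, 4], [0, 0, 0, 0, 0, 0, 4]],
  ],
)

```text
clock: 18.35
tool_pos: [0.5192, 0.0348, 0.1466]
orientation: [180.0, 0.0, -0.0]
force: [-1.0, 0.3, 0.2]
opening: 0.0401
gripper_force: 0.0
```

Run:
```python
from h import *
import pickle
o=st(); s=ctrl.snapshot('wrist'); save(s,'w10.png'); pickle.dump((o,s),open('w10.pkl','wb'))
hsv=cv2.cvtColor(s['color'],cv2.COLOR_RGB2HSV)
m=cv2.inRange(hsv,(18,200,180),(32,255,255))
n,l,stt,c=cv2.connectedComponentsWithStats(m)
for i in range(1,n):
    if stt[i,4]>15: print(stt[i],c[i],px2w(s,c[i],.004,o)[0])
cv2.imwrite('pics/w10b.png',cv2.resize(cv2.imread('pics/w10.png'),(800,600)))
```

```text
18.35 tcp [0.5192 0.0348 0.1466] rpy [179.9836   0.0392  -0.0168] F [-0.9572  0.3377  0.196 ] open 0.0401 gf 0.0
```

View pics/w10b.png

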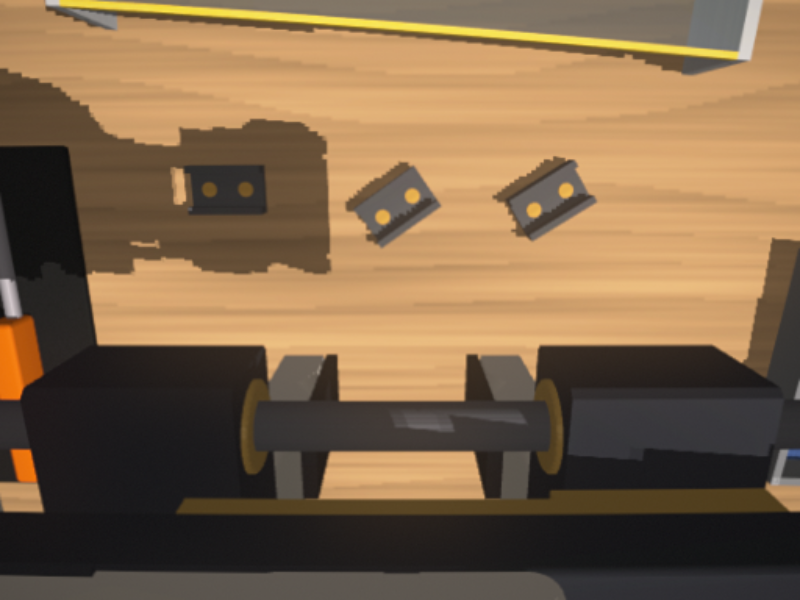

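The brackets' hole pairs are at (209,190)/(245,190), (383,217)/(412,196) and (534,210)/(566,190), all in the open and upright.

Run:
```python
from h import *
import pickle
o,s=pickle.load(open('w10.pkl','rb')); f=.64
H=px2w(s,np.array([[209,190],[245,190],[383,217],[412,196],[534,210],[566,190]])*f,.004,o)[:,:2]
for i in range(3):
    c=H[2*i:2*i+2].mean(0); d=H[2*i+1]-H[2*i]; a=np.degrees(np.arctan2(d[1],d[0]))
    print(i,c,a,np.linalg.norm(d),rel([*c,.004],a))
```

```text
0 [0.5696 0.1304] -90.2500871195893 0.019918372236384308 [-0.     0.     1.576  5.03  -9.505 14.299]
1 [0.5603 0.0366] -54.39472375744616 0.019762131676204962 [-0.     0.     0.95   4.099 -0.128 14.299]
2 [ 0.5639 -0.0476] -57.174613822379875 0.020221444010847116 [-0.     0.     0.998  4.454  8.298 14.299]
```

Call:
play_rows(
  commands=[
    [[0, 0, 0.12, 0.6, 1.2, 1, 4], [0, 0, 0.24, 1.2, 2.4, 2, 4], [0, 0, 0.36, 1.8, 3.6, 3, 4], [0, 0, 0.48, 2.4, 4.8, 4, 4], [0, 0, 0.6, 3, 6, 5, 4], [0, 0, 0.72, 3.6, 7.2, 6, 4], [0, 0, 0.84, 4.45, 8.3, 7, 4], [0, 0, 0.96, 4.45, 8.3, 8, 4]],
  ],
)

```text
clock: 19.07
tool_pos: [0.5654, -0.0482, 0.067]
orientation: [-179.9, -0.1, -55.3]
force: [0.3, 0.3, 0.1]
opening: 0.0401
gripper_force: 0.0
```

Call:
play_rows(
  commands=[
    [[0, 0, 0.038, 0, 0, 1.5, 4], [0, 0, 0.038, 0, 0, 3.5, 4], [0, 0, 0.038, 0, 0, 5, 4], [0, 0, 0.038, 0, 0, 6, 4], [0, 0, 0.038, 0, 0, 6.25, 4], [0, 0, 0.038, 0, 0, 6.25, 4]],
  ],
)

```text
clock: 19.57
tool_pos: [0.5637, -0.0475, 0.0043]
orientation: [180.0, 0.0, -57.1]
force: [0.9, 0.3, 0.3]
opening: 0.0404
gripper_force: 0.0
```

Call:
play_rows(
  commands=[
    [[0, 0, 0, 0, 0, 0, 2], [0, 0, 0, 0, 0, 0, 2], [0, 0, 0, 0, 0, 0, 2], [0, 0, 0, 0, 0, 0, 2], [0, 0, 0, 0, 0, 0, 2]],
  ],
)

```text
clock: 19.98
tool_pos: [0.5645, -0.0479, 0.0055]
orientation: [-179.9, -0.0, -57.2]
force: [-2.2, 1.6, 6.1]
opening: 0.0254
gripper_force: 30.0
```

Run:
```python
from h import *
st(); print(rel([.4634,-.2613,.12],-92.4))
```

```text
19.98 tcp [ 0.5645 -0.0479  0.0055] rpy [-179.9055   -0.0335  -57.1575] F [-2.2231  1.5688  6.0837] open 0.0254 gf 30.0
[ -0.002  -0.      0.615  12.451  20.051 -11.473]
```

Call:
play_rows(
  commands=[
    [[0, 0, 0, 0, 0, -2.5, 2], [0, 0, 0, 0, 0, -6, 2], [0, 0, 0.1, 1.5, 2, -8.5, 2], [0, 0, 0.2, 3, 4.5, -10.5, 2], [0, 0, 0.3, 4.5, 7, -11.5, 2], [0, 0, 0.4, 6, 9.5, -11.5, 2], [0, 0, 0.5, 7.5, 12, -11.5, 2], [0, 0, 0.615, 9, 14.5, -11.5, 2]],
  ],
)

```text
clock: 20.65
tool_pos: [0.49, -0.2035, 0.1202]
orientation: [-179.9, 0.0, -92.7]
force: [0.3, -0.6, 0.3]
opening: 0.0254
gripper_force: 30.0
```

Run:
```python
from h import *
st(); print(rel([.4634,-.2613,.12],-92.4))
```

```text
20.65 tcp [ 0.49   -0.2035  0.1202] rpy [-179.9386    0.0079  -92.6758] F [ 0.2769 -0.5768  0.2608] open 0.0254 gf 30.0
[-0.001  0.    -0.005  5.898  2.383  0.012]
```

Run:
```python
from h import *
o=st(); s=ctrl.snapshot('wrist'); save(s,'w11.png')
hsv=cv2.cvtColor(s['color'],cv2.COLOR_RGB2HSV)
for nm,lo,hi in (('blue',(108,90,30),(125,200,255)),('white',(0,0,150),(40,40,255))):
    m=cv2.morphologyEx(cv2.inRange(hsv,lo,hi),cv2.MORPH_OPEN,np.ones((3,3)))
    n,l,stt,c=cv2.connectedComponentsWithStats(m)
    for i in np.argsort(-stt[1:,4])[:2]+1:
        cnt=cv2.findContours((l==i).astype(np.uint8),cv2.RETR_EXTERNAL,cv2.CHAIN_APPROX_NONE)[0][0]
        ap=cv2.approxPolyDP(cnt,4,True)[:,0]
        print(nm,stt[i].tolist()); print(np.c_[ap,px2w(s,ap,.005,o)[:,:2]])
# top camera initial image
t=ctrl.snapshot('top'); im=cv2.cvtColor(cv2.imread('pics/top0.png'),cv2.COLOR_BGR2HSV)
for nm,lo,hi in (('blue',(108,90,30),(125,200,255)),('white',(0,0,150),(40,40,255))):
    m=cv2.inRange(im,lo,hi); m[:,:300]=0; m[:205]=0; m[272:]=0
    r=cv2.minAreaRect(cv2.findNonZero(cv2.morphologyEx(m,cv2.MORPH_OPEN,np.ones((3,3))))); print(nm,r,px2w(t,[r[0]],.005)[0],'\n',px2w(t,cv2.boxPoints(r),.005)[:,:2])
```

```text
20.65 tcp [ 0.49   -0.2035  0.1202] rpy [-179.9386    0.0079  -92.6758] F [ 0.2769 -0.5768  0.2608] open 0.0254 gf 30.0
blue [209, 23, 171, 166, 26070]
[[212.      23.       0.5167  -0.3284]
 [211.     182.       0.527   -0.2094]
 [362.     188.       0.4037  -0.1985]
 [379.      37.       0.3945  -0.3134]
 [330.      32.       0.4307  -0.3183]
 [319.      25.       0.4388  -0.3234]]
blue [12, 143, 41, 16, 355]
[[ 52.     143.       0.6518  -0.2474]
 [ 12.     150.       0.6858  -0.2436]
 [ 18.     158.       0.6824  -0.2369]
 [ 42.     154.       0.6618  -0.2391]]
white [428, 121, 84, 135, 9826]
[[441.     121.       0.3431  -0.2501]
 [428.     220.       0.3466  -0.1678]
 [466.     246.       0.3111  -0.1421]
 [470.     255.       0.3065  -0.1333]
 [506.     255.       0.2741  -0.1315]
 [511.     235.       0.2726  -0.1504]
 [511.     122.       0.2867  -0.2471]]
white [0, 366, 361, 18, 6122]
[[  0.     369.       0.7508  -0.0307]
 [  0.     383.       0.7554  -0.0137]
 [360.     383.       0.3982  -0.0004]
 [352.     370.       0.4066  -0.0165]
 [341.     366.       0.4174  -0.0219]]
blue ((335.193359375, 239.3259735107422), (42.677772521972656, 43.728946685791016), 3.012787342071533) [ 0.464  -0.2628  0.005 ] 
 [[ 0.4038 -0.1967]
 [ 0.5308 -0.2049]
 [ 0.5252 -0.3298]
 [ 0.3986 -0.3196]]
white ((376.5, 242.0), (44.0, 33.0), 90.0) [ 0.4574 -0.3825  0.005 ] 
 [[ 0.5212 -0.3366]
 [ 0.522  -0.433 ]
 [ 0.3948 -0.4276]
 [ 0.3938 -0.3328]]
```

Run:
```python
from h import *
st(); print(rel([.4822,-.3008,.0105],-93.5))
```

```text
20.75 tcp [ 0.4885 -0.2049  0.1197] rpy [179.9596   0.0068 -92.8619] F [-0.0202 -0.535  -1.0987] open 0.0255 gf 30.0
[ 0.001  0.     0.011  9.608  0.14  10.915]
```

Call:
play_rows(
  commands=[
    [[0, 0, 0.011, 3, 0.14, 0, 2], [0, 0, 0.011, 6, 0.14, 0, 2], [0, 0, 0.011, 9, 0.14, 0.5, 2], [0, 0, 0.011, 9.6, 0.14, 3, 2], [0, 0, 0.011, 9.6, 0.14, 6, 2], [0, 0, 0.011, 9.6, 0.14, 8.5, 2], [0, 0, 0.011, 9.6, 0.14, 10.3, 2], [0, 0, 0.011, 9.6, 0.14, 10.9, 2]],
  ],
)

```text
clock: 21.42
tool_pos: [0.4836, -0.298, 0.0091]
orientation: [179.7, 0.0, -93.0]
force: [-12.9, 7.8, 41.4]
opening: 0.0256
gripper_force: 30.6
```

Call:
play_rows(
  commands=[
    [[0, 0, 0, 0, 0, 0, 2], [0, 0, 0, 0, 0, 0, 3.5], [0, 0, 0, 0, 0, 0, 3.5], [0, 0, 0, 0, 0, 0, 3.5], [0, 0, 0, 0, 0, -2, 3.5], [0, 0, 0, 0, 0, -5, 3.5], [0, 0, 0, 0, 0, -8.5, 4], [0, 0, 0, 0, 0, -11, 4]],
  ],
)

```text
clock: 22.08
tool_pos: [0.4861, -0.2985, 0.1236]
orientation: [-179.9, -0.0, -93.0]
force: [0.7, -0.5, 0.8]
opening: 0.0393
gripper_force: 0.0
```

Run:
```python
from h import *
st(); print(rel([.5603,.0366,.12],-54.4));
```

```text
22.08 tcp [ 0.4861 -0.2985  0.1236] rpy [-179.8772   -0.049   -92.9999] F [ 0.669  -0.5235  0.764 ] open 0.0393 gf 0.0
[ -0.002  -0.002  -0.674 -33.854  -5.657   0.34 ]
```

Landing pressed at 41 N, so the next ones will be released a little higher. On to bracket 2.

Call:
play_rows(
  commands=[
    [[0, 0, -0.08, -3, -0.5, 0, 4], [0, 0, -0.17, -6.8, -1, 0, 4], [0, 0, -0.26, -10.6, -1.6, 0, 4], [0, 0, -0.35, -14.4, -2.2, 0, 4], [0, 0, -0.44, -18.2, -2.8, 0, 4], [0, 0, -0.53, -22, -3.4, 0, 4], [0, 0, -0.62, -25.8, -4.2, 0, 4], [0, 0, -0.674, -29.5, -5, 0, 4]],
  ],
)

```text
clock: 22.75
tool_pos: [0.5511, -0.0041, 0.1213]
orientation: [-179.9, -0.0, -54.1]
force: [0.9, -0.5, 0.3]
opening: 0.0396
gripper_force: 0.0
```

Run:
```python
from h import *
st(); print(rel([.5603,.0366,.0045],-54.4)); 
s=ctrl.snapshot('wrist'); save(s,'w12.png')
```

```text
22.75 tcp [ 0.5511 -0.0041  0.1213] rpy [-179.9266   -0.0195  -54.1072] F [ 0.8696 -0.5029  0.3435] open 0.0396 gf 0.0
[-0.001 -0.     0.005 -2.763 -3.114 11.682]
```

Call:
play_rows(
  commands=[
    [[0, 0, 0, -1.5, -1.8, 0, 4], [0, 0, 0, -2.76, -3.11, 2, 4], [0, 0, 0, -2.76, -3.11, 5, 4], [0, 0, 0, -2.76, -3.11, 8, 4], [0, 0, 0, -2.76, -3.11, 10.5, 4], [0, 0, 0, -2.76, -3.11, 11.5, 4], [0, 0, 0, -2.76, -3.11, 11.65, 4], [0, 0, 0, -2.76, -3.11, 11.65, 4]],
  ],
)

```text
clock: 23.47
tool_pos: [0.5604, 0.0342, 0.0043]
orientation: [180.0, -0.0, -54.4]
force: [0.7, -0.4, 1.5]
opening: 0.0399
gripper_force: 0.0
```

Call:
play_rows(
  commands=[
    [[0, 0, 0, 0, 0, 0, 2], [0, 0, 0, 0, 0, 0, 2], [0, 0, 0, 0, 0, 0, 2], [0, 0, 0, 0, 0, 0, 2], [0, 0, 0, 0, 0, 0, 2]],
  ],
)

```text
clock: 23.88
tool_pos: [0.5612, 0.0345, 0.0056]
orientation: [-179.9, -0.0, -54.4]
force: [-2.0, 0.2, 6.6]
opening: 0.0257
gripper_force: 30.0
```

Run:
```python
from h import *
st(); print(rel([.4868,-.2268,.12],-93.5));
```

```text
23.88 tcp [0.5612 0.0345 0.0056] rpy [-179.8558   -0.0499  -54.3986] F [-2.0017  0.2285  6.5518] open 0.0257 gf 30.0
[ -0.003   0.      0.682  16.927  21.234 -11.479]
```

Call:
play_rows(
  commands=[
    [[0, 0, 0, 0, 0, -2.5, 2], [0, 0, 0.05, 0, 0, -6, 2], [0, 0, 0.14, 2, 2.5, -8.5, 2], [0, 0, 0.23, 4.3, 5.3, -10.5, 2], [0, 0, 0.32, 6.6, 8.1, -11.5, 2], [0, 0, 0.41, 8.9, 10.9, -11.5, 2], [0, 0, 0.5, 11.2, 13.7, -11.5, 2], [0, 0, 0.59, 13.5, 16.5, -11.5, 2]],
  ],
)

```text
clock: 24.55
tool_pos: [0.5039, -0.173, 0.1201]
orientation: [-179.9, 0.0, -88.5]
force: [-0.1, -0.2, -1.1]
opening: 0.0253
gripper_force: 30.0
```

Run:
```python
from h import *
st(); print(rel([.4868,-.2268,.12],-93.5));
```

```text
24.55 tcp [ 0.5039 -0.173   0.1201] rpy [-179.8941    0.0092  -88.4625] F [-0.1491 -0.1758 -1.1026] open 0.0253 gf 30.0
[-0.002  0.     0.088  5.337  1.854  0.007]
```

Call:
play_rows(
  commands=[
    [[0, 0, 0.05, 2.5, 0.9, 0, 2], [0, 0, 0.088, 4.8, 1.85, 0, 2], [0, 0, 0.088, 5.34, 1.85, 0, 2], [0, 0, 0.088, 5.34, 1.85, 0, 2]],
  ],
)

```text
clock: 24.88
tool_pos: [0.4871, -0.227, 0.1194]
orientation: [-180.0, -0.0, -93.4]
force: [-0.1, 0.2, 0.4]
opening: 0.0255
gripper_force: 30.0
```

Run:
```python
from h import *
o=st(); print(rel([.4868,-.2268,.0125],-93.5)); 
s=ctrl.snapshot('wrist'); save(s,'w13.png')
cv2.imwrite('pics/w13b.png',cv2.resize(cv2.imread('pics/w13.png'),(800,600)))
```

```text
24.88 tcp [ 0.4871 -0.227   0.1194] rpy [-179.9722   -0.0009  -93.4086] F [-0.1422  0.1553  0.443 ] open 0.0255 gf 30.0
[-0.    -0.     0.002 -0.02   0.033 10.692]
```

View pics/w13b.png

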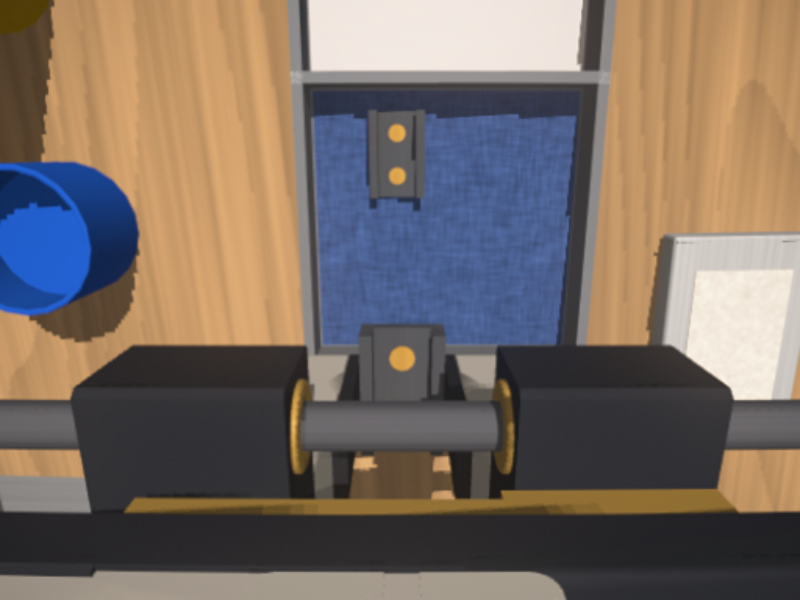

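Bracket 3 lies flat in the blue half at (397,154), clear of the walls. The held bracket is at the tray's near edge; I'm checking the wall position.

Run:
```python
from h import *
o=st(); s=ctrl.snapshot('wrist')
f=.64
print(px2w(s,np.array([[397,154]])*f,.009,o)); print(px2w(s,np.array([[322,345],[560,345],[318,92],[578,92]])*f,.005,o)[:,:2]); print(px2w(s,np.array([[316,352],[585,352],[293,78],[608,78]])*f,.026,o)[:,:2])
```

```text
24.93 tcp [ 0.4875 -0.2261  0.1194] rpy [-179.9623    0.0031  -93.3452] F [ 0.6353  0.1999 -0.7034] open 0.0254 gf 30.0
[[ 0.4853 -0.2961  0.009 ]]
[[ 0.5316 -0.1995]
 [ 0.4039 -0.1919]
 [ 0.5212 -0.327 ]
 [ 0.3974 -0.3199]]
[[ 0.5312 -0.2035]
 [ 0.3974 -0.1955]
 [ 0.5287 -0.3311]
 [ 0.3909 -0.3232]]
```

Call:
play_rows(
  commands=[
    [[0, 0, 0, 0, 0, 2.5, 2], [0, 0, 0, 0, 0, 6, 2], [0, 0, 0, 0, 0, 8.5, 2], [0, 0, 0, 0, 0, 10, 2], [0, 0, 0, 0, 0, 10.6, 2], [0, 0, 0, 0, 0, 10.6, 2], [0, 0, 0, 0, 0, 10.6, 3.5], [0, 0, 0, 0, 0, 10.6, 3.5]],
  ],
)

```text
clock: 25.65
tool_pos: [0.489, -0.2252, 0.0143]
orientation: [-179.9, -0.0, -93.2]
force: [0.3, -0.3, -0.6]
opening: 0.0327
gripper_force: 0.0
```

Call:
play_rows(
  commands=[
    [[0, 0, 0, 0, 0, 0, 3.5], [0, 0, 0, 0, 0, 0, 3.5], [0, 0, 0, 0, 0, -3, 3.5], [0, 0, 0, 0, 0, -7, 4], [0, 0, 0, 0, 0, -10.6, 4], [0, 0, 0, -3, -0.5, -10.6, 4], [0, 0, 0, -7, -1.2, -10.6, 4], [0, 0, 0, -11, -2, -10.6, 4]],
  ],
)

```text
clock: 26.32
tool_pos: [0.5143, -0.1162, 0.1208]
orientation: [-179.8, 0.0, -93.4]
force: [0.9, -1.2, -0.9]
opening: 0.0398
gripper_force: 0.0
```

Run:
```python
from h import *
st(); print(rel([.5696,.1304,.12],-90.2)); 
s=ctrl.snapshot('wrist'); save(s,'w14.png')
```

```text
26.32 tcp [ 0.5143 -0.1162  0.1208] rpy [-179.812    0.045  -93.431] F [ 0.9295 -1.2254 -0.8585] open 0.0398 gf 0.0
[ -0.003   0.001  -0.056 -24.951  -4.046   0.113]
```

Call:
play_rows(
  commands=[
    [[0, 0, -0.03, -3.5, -0.6, 0, 4], [0, 0, -0.056, -7, -1.2, 0, 4], [0, 0, -0.056, -10.5, -1.8, 0, 4], [0, 0, -0.056, -14, -2.4, 0, 4], [0, 0, -0.056, -17.5, -3, 0, 4], [0, 0, -0.056, -21, -3.5, 0, 4], [0, 0, -0.056, -24, -4, 0, 4], [0, 0, -0.056, -24.95, -4.05, 0, 4]],
  ],
)

```text
clock: 27.03
tool_pos: [0.5699, 0.1337, 0.1197]
orientation: [-179.9, 0.1, -89.9]
force: [-0.2, 0.1, -0.0]
opening: 0.04
gripper_force: 0.0
```

Call:
play_rows(
  commands=[
    [[0, 0, 0, 0, 0, 0, 4], [0, 0, 0, 0, 0, 3, 4], [0, 0, 0, 0, 0, 6.5, 4], [0, 0, 0, 0, 0, 9.5, 4], [0, 0, 0, 0, 0, 11, 4], [0, 0, 0, 0, 0, 11.5, 4], [0, 0, 0, 0, 0, 11.5, 4], [0, 0, 0, 0, 0, 11.5, 4]],
  ],
)

```text
clock: 27.7
tool_pos: [0.5691, 0.1296, 0.005]
orientation: [-179.9, 0.0, -90.1]
force: [0.5, -0.2, -0.1]
opening: 0.0402
gripper_force: 0.0
```

Call:
play_rows(
  commands=[
    [[0, 0, 0, 0, 0, 0, 2], [0, 0, 0, 0, 0, 0, 2], [0, 0, 0, 0, 0, 0, 2], [0, 0, 0, 0, 0, 0, 2], [0, 0, 0, 0, 0, 0, 2]],
  ],
)

```text
clock: 28.12
tool_pos: [0.5693, 0.1303, 0.0054]
orientation: [-179.9, 0.0, -90.0]
force: [-1.0, -0.4, 7.6]
opening: 0.0255
gripper_force: 30.0
```

Call:
play_rows(
  commands=[
    [[0, 0, 0, 0, 0, -2.5, 2], [0, 0, 0, 0, 0, -6, 2], [0, 0, 0, 2, 0.7, -9, 2], [0, 0, 0, 5, 1.7, -11.5, 2], [0, 0, 0.02, 8.5, 2.8, -11.5, 2], [0, 0, 0.04, 12, 4, -11.5, 2], [0, 0, 0.058, 15.5, 5, -11.5, 2], [0, 0, 0.058, 19, 6.2, -11.5, 2]],
  ],
)

```text
clock: 28.78
tool_pos: [0.5057, -0.0612, 0.1197]
orientation: [-179.9, 0.0, -93.4]
force: [1.2, -0.3, -0.6]
opening: 0.0257
gripper_force: 30.0
```

Run:
```python
from h import *
st(); print(rel([.4405,-.2600,.0125],-93.5));
```

```text
28.78 tcp [ 0.5057 -0.0612  0.1197] rpy [-179.9261    0.029   -93.408 ] F [ 1.1578 -0.3382 -0.5859] open 0.0257 gf 30.0
[-0.001  0.001  0.002 20.237  5.344 10.708]
```

Call:
play_rows(
  commands=[
    [[0, 0, 0, 3.5, 1, 0, 2], [0, 0, 0, 7, 2, 0, 2], [0, 0, 0, 10.5, 3, 0, 2], [0, 0, 0, 14, 4, 0, 2], [0, 0, 0, 17.5, 5, 0, 2], [0, 0, 0, 20.2, 5.34, 0, 2], [0, 0, 0, 20.24, 5.34, 0, 2], [0, 0, 0, 20.24, 5.34, 0, 2]],
  ],
)

```text
clock: 29.45
tool_pos: [0.4405, -0.2601, 0.1192]
orientation: [-180.0, 0.0, -93.6]
force: [0.7, 0.6, -0.2]
opening: 0.0256
gripper_force: 30.0
```

Call:
play_rows(
  commands=[
    [[0, 0, 0, 0, 0, 2.5, 2], [0, 0, 0, 0, 0, 6, 2], [0, 0, 0, 0, 0, 8.5, 2], [0, 0, 0, 0, 0, 10, 2], [0, 0, 0, 0, 0, 10.6, 2], [0, 0, 0, 0, 0, 10.6, 2], [0, 0, 0, 0, 0, 10.6, 3.4], [0, 0, 0, 0, 0, 10.6, 3.4]],
  ],
)

```text
clock: 30.12
tool_pos: [0.4423, -0.2587, 0.0143]
orientation: [-179.9, -0.0, -93.3]
force: [0.1, 1.0, -0.1]
opening: 0.032
gripper_force: 0.0
```

Call:
play_rows(
  commands=[
    [[0, 0, 0, 0, 0, 0, 3.4], [0, 0, 0, 0, 0, 0, 3.4], [0, 0, 0, 0, 0, -3, 3.4], [0, 0, 0, 0, 0, -7, 4], [0, 0, 0, 0, 0, -10.6, 5], [0, 0, 0, -2, -2, -12, 6], [0, 0, 0, -4.5, -4.5, -12, 8.6], [0, 0, 0, -6, -7, -12, 8.6]],
  ],
)

```text
clock: 30.78
tool_pos: [0.5162, -0.2021, 0.1361]
orientation: [-179.7, 0.0, -93.4]
force: [-0.5, -0.6, 0.4]
opening: 0.0612
gripper_force: 0.0
```

Run:
```python
from h import *
o=st(); s=ctrl.snapshot('wrist'); save(s,'w15.png')
t=ctrl.snapshot('top')
for sn,oo in ((s,o),(t,None)):
    for n in ['pot_large','pot_medium','pot_small','bracket1']:
        for d in ctrl.find_in(sn,n)[:5]:
            b=d['bbox']; print(n,np.round(b),round(d['conf'],2),px2w(sn,[b[0]+b[2]/2,b[1]+b[3]/2],.046 if 'pot' in n else .01,oo)[0])
    print()
cv2.imwrite('pics/w15b.png',np.hstack([cv2.resize(cv2.imread('pics/w15.png'),(400,300)),cv2.resize(cv2.cvtColor(t['color'],cv2.COLOR_RGB2BGR),(400,300))]))
```

```text
30.78 tcp [ 0.5162 -0.2021  0.1361] rpy [-179.6816    0.0199  -93.4368] F [-0.4971 -0.5704  0.3581] open 0.0612 gf 0.0
pot_large [ 0. 48. 67. 97.] 0.93 [ 0.669  -0.2838  0.046 ]
pot_medium [276.  37.  32.  53.] 0.3 [ 0.4868 -0.2936  0.046 ]
bracket1 [274. 133.  30.  54.] 0.9 [ 0.4882 -0.221   0.01  ]
bracket1 [273.  36.  36.  53.] 0.58 [ 0.4844 -0.2976  0.01  ]
bracket1 [328.  88.  37.  48.] 0.58 [ 0.441  -0.2568  0.01  ]

pot_large [311.  99.  34.  39.] 0.83 [ 0.8168 -0.2401  0.046 ]
pot_large [362. 121.  24.  26.] 0.79 [ 0.7701 -0.3745  0.046 ]
pot_large [406. 178.  38.  37.] 0.71 [ 0.5882 -0.5155  0.046 ]
pot_large [330. 144.  26.  24.] 0.67 [ 0.7026 -0.2837  0.046 ]
pot_medium [102. 186.  19.  18.] 0.74 [0.5838 0.3851 0.046 ]
pot_small [101. 222.  16.  20.] 0.49 [0.4787 0.3847 0.046 ]
```

View pics/w15b.png

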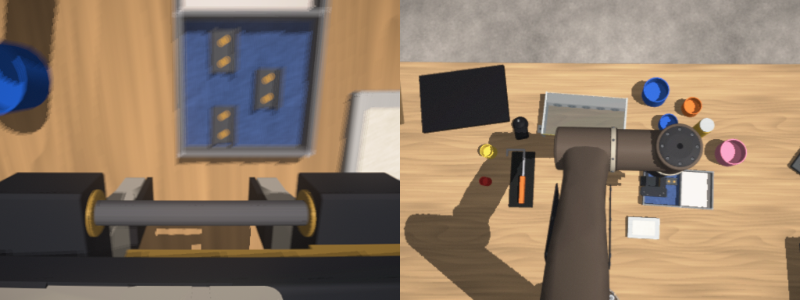

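All three brackets lie flat in the blue half, at (223,50), (267,90) and (223,125) in the left panel. The large pot may have moved, so I'm going above it to measure.

Call:
play_rows(
  commands=[
    [[0, 0, 0, 0, -3, -1.5, 8.6], [0, 0, 0, 0, -6.5, -1.5, 8.6], [0, 0, 0, 0, -10, -1.5, 8.6], [0, 0, 0.03, 0, -12, -1.5, 8.6], [0, 0, 0.03, 0, -12, -1.5, 8.6], [0, 0, 0.03, 0, -12, -1.5, 8.6]],
  ],
)

```text
clock: 31.78
tool_pos: [0.6345, -0.2105, 0.147]
orientation: [179.9, 0.0, -95.1]
force: [0.7, -0.1, -0.3]
opening: 0.0862
gripper_force: 0.0
```

```bash
cat >> h.py <<'E'
COL={'large':((108,150,60),(125,255,255)),'medium':((22,150,60),(34,255,255)),'small':((174,150,60),(180,255,255))}
def blobs(s,o,c,z,amin=60):
    hsv=cv2.cvtColor(s['color'],cv2.COLOR_RGB2HSV); m=cv2.inRange(hsv,*COL[c])
    if c=='small': m|=cv2.inRange(hsv,(0,150,60),(4,255,255))
    n,l,stt,cc=cv2.connectedComponentsWithStats(m)
    for i in range(1,n):
        if stt[i,4]>amin:
            p=np.array(cv2.findNonZero((l==i).astype(np.uint8)))[:,0].astype(float)
            w=px2w(s,p,z,o)[:,:2]; print(c,stt[i,:4].tolist(),'x',w[:,0].min(),w[:,0].max(),'y',w[:,1].min(),w[:,1].max())
E
python3 - <<'E'
from h import *
o=st(); s=ctrl.snapshot('wrist'); save(s,'w16.png')
blobs(s,o,'large',.046)
for d in ctrl.find_in(s,'pot_large')[:5]+ctrl.find_in(s,'spray_can')[:2]:
    b=d['bbox']; print(np.round(b),round(d['conf'],2),px2w(s,[b[0]+b[2]/2,b[1]+b[3]/2],.046,o)[0])
E
```

```text
31.78 tcp [ 0.6345 -0.2105  0.147 ] rpy [179.918    0.0019 -95.1265] F [ 0.7363 -0.1334 -0.3149] open 0.0862 gf 0.0
large [110, 53, 98, 94] x 0.6636946042671557 0.7352999957944786 y -0.3186409339477789 -0.25240052918117517
large [0, 114, 100, 107] x 0.752734758642332 0.8431927540466905 y -0.2859857107724763 -0.20139681384702104
[  3.   3. 112.  35.] 0.98 [ 0.7599 -0.346   0.046 ]
[  1. 114. 103. 106.] 0.81 [ 0.7893 -0.2444  0.046 ]
[106.  53. 102.  98.] 0.79 [ 0.7008 -0.285   0.046 ]
```

The large pot has been knocked to about (0.701, −0.2855), near the can and the look-alikes. A grip at yaw −150° keeps the fingers and body clear of them all.

Run:
```python
from h import *
st(); print(rel([.701,-.2855,.147],-150))
```

```text
31.93 tcp [ 0.6333 -0.2104  0.148 ] rpy [179.9693   0.0042 -95.1115] F [-0.2263 -0.0581 -0.0155] open 0.0861 gf 0.0
[ 0.001 -0.     0.958  6.879 -7.409  0.101]
```

Call:
play_rows(
  commands=[
    [[0, 0, 0.12, 0.9, -0.9, -1, 8.6], [0, 0, 0.24, 1.8, -1.8, -2, 8.6], [0, 0, 0.36, 2.7, -2.8, -2, 8.6], [0, 0, 0.48, 3.6, -3.8, -2, 8.6], [0, 0, 0.6, 4.5, -4.8, -2, 8.6], [0, 0, 0.72, 5.3, -5.8, -2, 8.6], [0, 0, 0.84, 6.1, -6.6, -2, 8.6], [0, 0, 0.958, 6.88, -7.4, -2, 8.6]],
  ],
)

```text
clock: 32.6
tool_pos: [0.7014, -0.2858, 0.1687]
orientation: [-180.0, 0.0, -150.3]
force: [0.1, 0.3, 0.3]
opening: 0.0861
gripper_force: 0.0
```

Call:
play_rows(
  commands=[
    [[0, 0, 0, 0, 0, 0, 8.6], [0, 0, 0, 0, 0, 0, 8.6]],
  ],
)

```text
clock: 32.77
tool_pos: [0.7012, -0.2856, 0.1681]
orientation: [180.0, -0.0, -149.9]
force: [-0.7, -0.1, 0.1]
opening: 0.0859
gripper_force: 0.0
```

Run:
```python
from h import *
o=st(); print(rel([.701,-.2855,.025],-150))
s=ctrl.snapshot('wrist'); save(s,'w17.png'); blobs(s,o,'large',.046)
t=ctrl.snapshot('scene'); 
for d in ctrl.find_in(t,'pot_large')[:5]:
    b=d['bbox']; print(np.round(b),round(d['conf'],2),px2w(t,[b[0]+b[2]/2,b[1]+b[3]/2],.023)[0])
```

```text
32.77 tcp [ 0.7012 -0.2856  0.1681] rpy [ 179.9856   -0.004  -149.8795] F [-0.6956 -0.0592  0.108 ] open 0.0859 gf 0.0
[ 0.    -0.     0.002  0.011  0.012 14.311]
large [217, 143, 79, 80] x 0.6661026629144363 0.7351987908288224 y -0.3184138464288523 -0.2524495393267302
large [219, 251, 39, 5] x 0.7566760042893235 0.7736023473195764 y -0.2825539852555047 -0.2533678297141527
large [182, 289, 106, 41] x 0.7750928540339942 0.8586524229606007 y -0.2872837624975063 -0.19645614709430148
[109. 171.  28.  24.] 0.97 [ 0.7739 -0.3694  0.023 ]
[118. 187.  41.  44.] 0.9 [ 0.818  -0.2495  0.023 ]
[146. 168.  29.  31.] 0.79 [ 0.7096 -0.2816  0.023 ]
[128. 130.   8.  22.] 0.73 [ 0.6112 -0.5295  0.023 ]
```

The centre is confirmed at (0.7007, −0.2855). Descend and grip.

Call:
play_rows(
  commands=[
    [[0, 0, 0, 0, 0, 2.5, 8.6], [0, 0, 0, 0, 0, 5.5, 8.6], [0, 0, 0, 0, 0, 8.5, 8.6], [0, 0, 0, 0, 0, 11, 8.6], [0, 0, 0, 0, 0, 13, 8.6], [0, 0, 0, 0, 0, 14.2, 8.6], [0, 0, 0, 0, 0, 14.2, 8.6]],
  ],
)

```text
clock: 33.5
tool_pos: [0.6999, -0.2844, 0.023]
orientation: [179.8, -0.2, -149.9]
force: [0.0, -0.6, -0.1]
opening: 0.0861
gripper_force: 0.0
```

Call:
play_rows(
  commands=[
    [[0, 0, 0, 0, 0, 0, 6], [0, 0, 0, 0, 0, 0, 6], [0, 0, 0, 0, 0, 0, 6], [0, 0, 0, 0, 0, 0, 6], [0, 0, 0, 0, 0, 0, 6], [0, 0, 0, 0, 0, 0, 6]],
  ],
)

```text
clock: 34.0
tool_pos: [0.703, -0.2855, 0.0281]
orientation: [-179.9, 0.1, -150.0]
force: [-0.3, 2.1, 6.8]
opening: 0.0682
gripper_force: 30.0
```

Call:
play_rows(
  commands=[
    [[0, 0, 0, 0, 0, -2, 6], [0, 0, 0, 0, 0, -5, 6], [0, 0, 0, 0, 0, -8, 6], [0, 0, 0, 0, 0, -11, 6], [0, 0, 0, 0, 0, -14, 6], [0, 0, 0, 0, 0, -15, 6], [0, 0, 0, 0, 0, -15, 6]],
  ],
)

```text
clock: 34.58
tool_pos: [0.7035, -0.2858, 0.1803]
orientation: [-179.8, 0.3, -150.0]
force: [-0.7, -0.5, -1.2]
opening: 0.0677
gripper_force: 30.0
```

Run:
```python
from h import *
o=st(); print(rel([.458,-.386,.175],-93.5))
```

```text
34.58 tcp [ 0.7035 -0.2858  0.1803] rpy [-179.7516    0.2673 -149.976 ] F [-0.6592 -0.4611 -1.222 ] open 0.0677 gf 30.0
[-0.006  0.002 -0.986 26.27   3.608  0.396]
```

Call:
play_rows(
  commands=[
    [[0, 0, 0, 2, 1.3, 0, 6], [0, 0, 0, 4.5, 2.9, 0, 6], [0, 0, 0, 7, 4.5, 0, 6], [0, 0, 0, 10, 6.3, 0, 6], [0, 0, 0, 13, 8.2, 0, 6], [0, 0, 0, 15.5, 7.5, 0, 6], [0, 0, 0, 18.5, 6.6, 0, 6], [0, 0, 0, 21.5, 5.5, 0, 6]],
  ],
)

```text
clock: 35.25
tool_pos: [0.4861, -0.3446, 0.1745]
orientation: [179.9, -0.0, -149.9]
force: [0.3, -0.6, -1.3]
opening: 0.068
gripper_force: 30.0
```

Call:
play_rows(
  commands=[
    [[0, 0, 0, 2.5, -0.8, 0, 6], [0, 0, 0, 4.9, -1.7, 0, 6], [0, 0, 0, 4.9, -1.7, 0, 6], [0, 0, 0, 4.9, -1.7, 0, 6]],
  ],
)

```text
clock: 35.58
tool_pos: [0.4524, -0.3848, 0.1742]
orientation: [179.9, -0.1, -150.1]
force: [0.7, -0.0, -2.0]
opening: 0.0678
gripper_force: 30.0
```

Run:
```python
from h import *
o=st(); print(rel([.456,-.385,.033]))
```

```text
35.58 tcp [ 0.4524 -0.3848  0.1742] rpy [ 179.8529   -0.0686 -150.146 ] F [ 0.7089 -0.0169 -2.0376] open 0.0678 gf 30.0
[ 0.003 -0.001 -0.    -0.322 -0.236 14.119]
```

Call:
play_rows(
  commands=[
    [[0, 0, 0, -0.32, -0.24, 2, 6], [0, 0, 0, -0.32, -0.24, 5, 6], [0, 0, 0, -0.32, -0.24, 8, 6], [0, 0, 0, -0.32, -0.24, 11, 6], [0, 0, 0, -0.32, -0.24, 13, 6], [0, 0, 0, -0.32, -0.24, 14, 6], [0, 0, 0, -0.32, -0.24, 14.3, 6], [0, 0, 0, -0.32, -0.24, 14.3, 6]],
  ],
)

```text
clock: 36.25
tool_pos: [0.4578, -0.384, 0.0323]
orientation: [179.9, -0.1, -149.9]
force: [0.4, -0.0, -1.4]
opening: 0.0679
gripper_force: 30.0
```

Call:
play_rows(
  commands=[
    [[0, 0, 0, 0, 0, 0, 8.4], [0, 0, 0, 0, 0, 0, 8.4], [0, 0, 0, 0, 0, 0, 8.4], [0, 0, 0, 0, 0, 0, 8.4], [0, 0, 0, 0, 0, -2.5, 8.4], [0, 0, 0, 0, 0, -6, 8.4], [0, 0, 0, 0, 0, -9.5, 8.4], [0, 0, 0, 0, 0, -13, 8.4]],
  ],
)

```text
clock: 36.92
tool_pos: [0.458, -0.3849, 0.1648]
orientation: [-180.0, -0.0, -150.0]
force: [0.7, -0.7, -0.5]
opening: 0.0839
gripper_force: 0.0
```

Call:
play_rows(
  commands=[
    [[0, 0, -0.1, -2, -2, 0, 7], [0, 0, -0.2, -4, -4, 0, 7], [0, 0, -0.3, -6, -6, 0, 7], [0, 0, -0.4, -8, -8, 0, 7]],
  ],
)

```text
clock: 37.25
tool_pos: [0.5689, -0.4146, 0.1642]
orientation: [-179.9, 0.0, -126.8]
force: [0.3, -0.1, -0.7]
opening: 0.0707
gripper_force: 0.0
```

Run:
```python
from h import *
o=st(); s=ctrl.snapshot('wrist'); save(s,'w18.png'); blobs(s,o,'large',.051); 
t=ctrl.snapshot('scene'); 
for n in ['pot_large','pot_medium','pot_small']:
  for d in ctrl.find_in(t,n)[:5]:
    b=d['bbox']; print(n,np.round(b),round(d['conf'],2),px2w(t,[b[0]+b[2]/2,b[1]+b[3]/2],.023)[0])
t=ctrl.snapshot('top');
for n in ['pot_medium','pot_small']:
  for d in ctrl.find_in(t,n)[:2]:
    b=d['bbox']; print(n,np.round(b),round(d['conf'],2),px2w(t,[b[0]+b[2]/2,b[1]+b[3]/2],.03)[0])
blobs(t,None,'medium',.046,40); blobs(t,None,'small',.046,40)
```

```text
37.25 tcp [ 0.5689 -0.4146  0.1642] rpy [-179.8991    0.0337 -126.8012] F [ 0.3199 -0.066  -0.7165] open 0.0707 gf 0.0
large [340, 92, 85, 85] x 0.43174593455382115 0.49630328452887923 y -0.42536424897044306 -0.35319467516600633
pot_large [119. 192.  37.  40.] 0.93 [ 0.8266 -0.2397  0.023 ]
pot_large [110. 169.  27.  25.] 0.86 [ 0.7678 -0.374   0.023 ]
pot_large [184. 125.  19.  23.] 0.59 [ 0.4613 -0.385   0.023 ]
pot_large [392. 259.  25.  29.] 0.58 [0.5938 0.3873 0.023 ]
pot_large [123. 123.  30.  31.] 0.5 [ 0.5897 -0.5244  0.023 ]
pot_small [414. 239.  20.  16.] 0.52 [0.4873 0.3979 0.023 ]
pot_small [226. 156.   2.   5.] 0.37 [ 0.4923 -0.2143  0.023 ]
pot_medium [102. 185.  21.  21.] 0.68 [0.5849 0.3859 0.03  ]
pot_medium [ 99. 225.  16.  14.] 0.48 [0.4775 0.3954 0.03  ]
pot_small [102. 224.  14.  16.] 0.6 [0.4776 0.391  0.03  ]
pot_small [391. 163.   8.  10.] 0.55 [ 0.6726 -0.4362  0.03  ]
medium [102, 185, 22, 18] x 0.5631814216951383 0.6127124482384027 y 0.3508543954880383 0.41226653200814745
small [101, 226, 17, 12] x 0.46326289901710505 0.49430885955027226 y 0.361651177670572 0.4075036489844337
```

Run:
```python
from h import *
o=ctrl.get_obs()
print(rel([.56,-.38,.21],-110,o)); print(rel([.56,-.13,.21],-90,o))
```

```text
[-0.     0.    -0.299 -2.301  2.612 -4.646]
[ -0.     -0.     -0.648 -22.238  17.696  -4.65 ]
```

Call:
play_rows(
  commands=[
    [[0, 0, 0, 0, 0, -3, 6.5], [0, 0, -0.1, -1.5, 1.5, -4.6, 6.5], [0, 0, -0.2, -4.6, 4, -4.6, 6.5], [0, 0, -0.3, -7.7, 6.4, -4.6, 6.5], [0, 0, -0.4, -10.8, 8.8, -4.6, 6.5], [0, 0, -0.5, -13.9, 11.2, -4.6, 6.5], [0, 0, -0.6, -17, 13.6, -4.6, 6.5], [0, 0, -0.648, -20, 16, -4.6, 6.5]],
  ],
)

```text
clock: 38.32
tool_pos: [0.5596, -0.1565, 0.2098]
orientation: [-179.9, 0.0, -89.7]
force: [0.8, 0.4, -0.1]
opening: 0.0652
gripper_force: 0.0
```

Call:
play_rows(
  commands=[
    [[0, 0, 0, -3.8, 0, 0, 6.5], [0, 0, 0, -7.6, 0, 0, 6.5], [0, 0, 0, -11.4, 0, 0, 6.5], [0, 0, 0, -15.2, 0, 0, 6.5], [0, 0, 0, -19, 0, 0, 6.5], [0, 0, 0, -22.8, 0, 0, 6.5], [0, 0, 0, -26.6, 0, 0, 6.5], [0, 0, 0, -30.4, 0, 0, 6.5]],
  ],
)

```text
clock: 38.98
tool_pos: [0.5594, 0.1473, 0.21]
orientation: [-179.9, 0.0, -90.0]
force: [0.2, 0.2, 0.1]
opening: 0.0652
gripper_force: 0.0
```

Call:
play_rows(
  commands=[
    [[0, 0, 0, -3.8, 0, 0, 6.5], [0, 0, 0, -7.6, 0, 0, 6.5], [0, 0, 0, -11.4, 0, 0, 6.5], [0, 0, 0, -15.2, 0, 0, 6.5], [0, 0, 0, -19, 0, 0, 6.5], [0, 0, 0, -22.8, 0, 0, 6.5], [0, 0, 0, -26.6, 0, 0, 6.5], [0, 0, 0, -28, 0, 0, 6.5]],
  ],
)

```text
clock: 39.65
tool_pos: [0.5592, 0.4297, 0.209]
orientation: [-180.0, 0.0, -89.8]
force: [0.8, -1.5, -0.5]
opening: 0.0654
gripper_force: 0.0
```

Run:
```python
from h import *
o=st(); print(rel([.57,.44,.19],-90))
s=ctrl.snapshot('wrist'); save(s,'w19.png'); blobs(s,o,'medium',.046);blobs(s,o,'small',.046)
```

```text
39.65 tcp [0.5592 0.4297 0.209 ] rpy [-179.9663    0.0483  -89.8376] F [ 0.7754 -1.5197 -0.5215] open 0.0654 gf 0.0
[-0.001  0.001  0.003 -1.023 -1.083  1.898]
medium [198, 104, 53, 54] x 0.5654330346422697 0.6135461960542258 y 0.3648598760958313 0.41330438371046935
small [325, 118, 36, 35] x 0.46328219906778895 0.49670104238838747 y 0.37697741213978553 0.408268925966746
```

Medium at (0.5895, 0.389), small at (0.480, 0.3925), both upright and undisturbed.

Run:
```python
from h import *
o=st(); print(rel([.5895,.389,.032],-90))
```

```text
39.7 tcp [0.5592 0.4303 0.2085] rpy [-179.9776    0.0306  -89.7886] F [1.2646 1.6818 0.4658] open 0.0648 gf 0.0
[-0.     0.001  0.004  4.148 -3.013 17.652]
```

Call:
play_rows(
  commands=[
    [[0, 0, 0.004, 2, -1.5, 0, 6.8], [0, 0, 0.004, 4.15, -3, 0, 6.8], [0, 0, 0.004, 4.15, -3, 3, 6.8], [0, 0, 0.004, 4.15, -3, 6.5, 6.8], [0, 0, 0.004, 4.15, -3, 10, 6.8], [0, 0, 0.004, 4.15, -3, 13.5, 6.8], [0, 0, 0.004, 4.15, -3, 16.5, 6.8], [0, 0, 0.004, 4.15, -3, 17.6, 6.8]],
  ],
)

```text
clock: 40.37
tool_pos: [0.5876, 0.3815, 0.0286]
orientation: [179.7, -0.2, -90.3]
force: [-1.2, -1.0, -0.6]
opening: 0.068
gripper_force: 0.0
```

Call:
play_rows(
  commands=[
    [[0, 0, 0, 0, 0, 0, 6.8], [0, 0, 0, 0, 0, 0, 4.4], [0, 0, 0, 0, 0, 0, 4.4], [0, 0, 0, 0, 0, 0, 4.4], [0, 0, 0, 0, 0, 0, 4.4], [0, 0, 0, 0, 0, 0, 4.4], [0, 0, 0, 0, 0, 0, 4.4]],
  ],
)

```text
clock: 40.95
tool_pos: [0.5908, 0.3853, 0.0355]
orientation: [-179.9, 0.1, -90.1]
force: [-2.1, 0.3, 6.1]
opening: 0.048
gripper_force: 30.0
```

Call:
play_rows(
  commands=[
    [[0, 0, 0, 0, 0, -2, 4.4], [0, 0, 0, 0, 0, -5, 4.4], [0, 0, 0, 0, 0, -8.5, 4.4], [0, 0, 0, 0, 0, -12, 4.4], [0, 0, 0, 0, 0, -15.5, 4.4], [0, 0, 0, 0, 0, -17.5, 4.4], [0, 0, 0, 3, 0, -17.5, 4.4], [0, 0, 0, 6.5, 0, -17.5, 4.4]],
  ],
)

```text
clock: 41.62
tool_pos: [0.59, 0.321, 0.2102]
orientation: [-179.8, 0.2, -90.0]
force: [-0.3, -0.6, -2.7]
opening: 0.0483
gripper_force: 30.0
```

Run:
```python
from h import *
o=st(); print(rel([.458,-.30,.21],-90))
```

```text
41.62 tcp [0.59   0.321  0.2102] rpy [-179.8355    0.1735  -90.0206] F [-0.306  -0.5545 -2.6931] open 0.0483 gf 30.0
[-0.003  0.003 -0.    62.106 13.174 -0.207]
```

Call:
play_rows(
  commands=[
    [[0, 0, 0, 3.8, 0.8, 0, 4.4], [0, 0, 0, 7.6, 1.6, 0, 4.4], [0, 0, 0, 11.4, 2.4, 0, 4.4], [0, 0, 0, 15.2, 3.2, 0, 4.4], [0, 0, 0, 19, 4, 0, 4.4], [0, 0, 0, 22.8, 4.8, 0, 4.4], [0, 0, 0, 26.6, 5.6, 0, 4.4], [0, 0, 0, 30.4, 6.4, 0, 4.4]],
  ],
)

```text
clock: 42.28
tool_pos: [0.5239, 0.014, 0.2088]
orientation: [-179.9, 0.0, -90.2]
force: [-0.2, 0.8, -1.9]
opening: 0.0486
gripper_force: 30.0
```

Call:
play_rows(
  commands=[
    [[0, 0, 0, 3.8, 0.8, 0, 4.4], [0, 0, 0, 7.6, 1.6, 0, 4.4], [0, 0, 0, 11.4, 2.4, 0, 4.4], [0, 0, 0, 15.2, 3.2, 0, 4.4], [0, 0, 0, 19, 4, 0, 4.4], [0, 0, 0, 22.8, 4.8, 0, 4.4], [0, 0, 0, 26.6, 5.6, 0, 4.4], [0, 0, 0, 30.4, 6.4, 0, 4.4]],
  ],
)

```text
clock: 42.95
tool_pos: [0.4591, -0.2899, 0.2089]
orientation: [-179.9, -0.0, -90.2]
force: [1.3, 0.4, -1.6]
opening: 0.0481
gripper_force: 30.0
```

Call:
play_rows(
  commands=[
    [[0, 0, 0, 1.3, 0.4, 0, 4.4], [0, 0, 0, 1.3, 0.4, 0, 4.4], [0, 0, 0, 1.3, 0.4, 0, 4.4]],
  ],
)

```text
clock: 43.2
tool_pos: [0.4553, -0.302, 0.2083]
orientation: [-180.0, 0.0, -90.3]
force: [-0.8, 0.0, -2.2]
opening: 0.0485
gripper_force: 30.0
```

Run:
```python
from h import *
o=st()
s=ctrl.snapshot('wrist'); save(s,'w20.png'); blobs(s,o,'large',.051);blobs(s,o,'medium',o['tool_pos'][2]+.0105)
cv2.imwrite('pics/w20b.png',cv2.resize(cv2.imread('pics/w20.png'),(800,600)))
```

```text
43.2 tcp [ 0.4553 -0.302   0.2083] rpy [-179.9789    0.0097  -90.3112] F [-0.7843  0.0347 -2.1883] open 0.0485 gf 30.0
large [215, 44, 76, 79] x 0.4255731425856016 0.49129683614671055 y -0.4169873098322739 -0.35135770987091214
medium [0, 47, 74, 64] x 0.5303489162752694 0.563394597985808 y -0.39388385817929283 -0.368918724725348
medium [205, 186, 105, 71] x 0.4306926139484016 0.47930881154549715 y -0.3350295363282751 -0.30111550582402324
medium [219, 289, 76, 16] x 0.437253631475494 0.4734013355915278 y -0.2838676241031731 -0.2754803381813724
```

View pics/w20b.png

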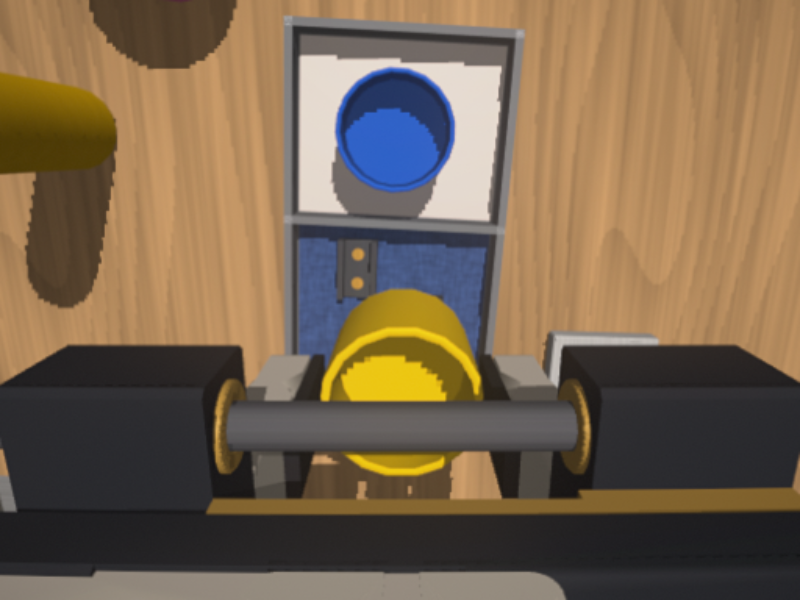

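The large pot stands upright in the white half at (395,128). The held medium pot is upright too, its rim running from row 328 to 473.

Run:
```python
from h import *
import pickle
o=st(); s=ctrl.snapshot('wrist'); f=.64
for dz in (.0105,.014): print(px2w(s,np.array([[401,328],[401,474],[322,398],[481,398]])*f,o['tool_pos'][2]+dz,o))
```

```text
43.25 tcp [ 0.4556 -0.3012  0.2083] rpy [-179.9735    0.0125  -90.2376] F [ 0.2044  0.1221 -0.8138] open 0.0479 gf 30.0
[[ 0.4554 -0.3232  0.2188]
 [ 0.4556 -0.2751  0.2188]
 [ 0.4791 -0.3012  0.2188]
 [ 0.4315 -0.301   0.2188]]
[[ 0.4554 -0.3243  0.2223]
 [ 0.4556 -0.2774  0.2223]
 [ 0.4786 -0.3029  0.2223]
 [ 0.4321 -0.3027  0.2223]]
```

Run:
```python
from h import *
o=st(); print(rel([.4584,-.3855,.0575]))
```

```text
43.3 tcp [ 0.4559 -0.3007  0.2083] rpy [-179.9694    0.0077  -90.1721] F [-0.3508 -0.3378 -0.7077] open 0.0487 gf 30.0
[-0.001  0.    -0.     8.477 -0.27  15.083]
```

Call:
play_rows(
  commands=[
    [[0, 0, 0, 3, -0.1, 0, 4.4], [0, 0, 0, 6, -0.2, 0, 4.4], [0, 0, 0, 8.45, -0.27, 0, 4.4], [0, 0, 0, 8.45, -0.27, 2, 4.4], [0, 0, 0, 8.45, -0.27, 5, 4.4], [0, 0, 0, 8.45, -0.27, 8, 4.4], [0, 0, 0, 8.45, -0.27, 10, 4.4], [0, 0, 0, 8.45, -0.27, 11, 4.4]],
  ],
)

```text
clock: 43.97
tool_pos: [0.4574, -0.3838, 0.0953]
orientation: [179.8, 0.1, -90.1]
force: [-0.3, 0.0, -2.2]
opening: 0.0479
gripper_force: 30.0
```

Call:
play_rows(
  commands=[
    [[0, 0, 0, 0, 0, 1.5, 4.4], [0, 0, 0, 0, 0, 3, 4.4], [0, 0, 0, 0, 0, 3.8, 4.4], [0, 0, 0, 0, 0, 4, 4.4], [0, 0, 0, 0, 0, 4, 4.4]],
  ],
)

```text
clock: 44.38
tool_pos: [0.4591, -0.3853, 0.0588]
orientation: [-180.0, -0.0, -90.1]
force: [-0.6, -0.4, -1.3]
opening: 0.0482
gripper_force: 30.0
```

Call:
play_rows(
  commands=[
    [[0, 0, 0, 0, 0, 0.1, 6.6], [0, 0, 0, 0, 0, 0.1, 6.6], [0, 0, 0, 0, 0, 0.1, 6.6], [0, 0, 0, 0, 0, 0.1, 6.6], [0, 0, 0, 0, 0, -3, 6.6], [0, 0, 0, 0, 0, -7, 6.6], [0, 0, 0, 0, 0, -11, 6.6], [0, 0, 0, 0, 0, -15, 6.6]],
  ],
)

```text
clock: 45.05
tool_pos: [0.4579, -0.3857, 0.21]
orientation: [180.0, 0.0, -90.2]
force: [0.6, 0.3, 0.0]
opening: 0.0661
gripper_force: 0.0
```

Call:
play_rows(
  commands=[
    [[0, 0, 0, -3.5, 0, 0, 5], [0, 0, 0, -7.2, 0, 0, 5], [0, 0, 0, -9, 0, 0, 5], [0, 0, 0, -9, 0, 0, 5]],
  ],
)

```text
clock: 45.38
tool_pos: [0.4584, -0.2931, 0.2091]
orientation: [-179.9, 0.0, -90.1]
force: [0.3, -0.8, -0.7]
opening: 0.0507
gripper_force: 0.0
```

Run:
```python
from h import *
o=st(); s=ctrl.snapshot('wrist'); save(s,'w21.png'); blobs(s,o,'large',.051);blobs(s,o,'medium',.069)
t=ctrl.snapshot('scene'); save(t,'sc21.png'); blobs(t,None,'small',.046,30)
```

```text
45.38 tcp [ 0.4584 -0.2931  0.2091] rpy [-179.8919    0.0186  -90.0636] F [ 0.2961 -0.825  -0.7456] open 0.0507 gf 0.0
large [219, 32, 76, 75] x 0.4258526419985613 0.49134273570600173 y -0.4177029928553579 -0.35641588733663637
medium [0, 32, 77, 66] x 0.6079440933415409 0.6762840835917436 y -0.41695978549022 -0.3654605576089228
medium [227, 41, 59, 63] x 0.4351126319257287 0.4829052501904343 y -0.4079135808975274 -0.35931829017901584
small [419, 235, 13, 9] x 0.46955316683576387 0.496933836546695 y 0.3800275356786204 0.4065873458333909
```

Medium is nested: its rim is at (0.459, −0.384) and its width matches a 69 mm height. Back for the small pot.

Call:
play_rows(
  commands=[
    [[0, 0, 0, -3.8, 0, 0, 5], [0, 0, 0, -7.7, 0, 0, 5], [0, 0, 0, -11.6, 0, 0, 5], [0, 0, 0, -15.5, 0, 0, 5], [0, 0, 0, -19.4, 0, 0, 5], [0, 0, 0, -23.3, 0, 0, 5], [0, 0, 0, -27.2, 0, 0, 5], [0, 0, 0, -31, 0, 0, 5]],
  ],
)

```text
clock: 46.15
tool_pos: [0.4597, 0.0155, 0.2083]
orientation: [-180.0, 0.0, -90.2]
force: [1.1, -0.8, 0.1]
opening: 0.0503
gripper_force: 0.0
```

Call:
play_rows(
  commands=[
    [[0, 0, 0, -3.8, -0.2, 0, 5], [0, 0, 0, -7.7, -0.4, 0, 5], [0, 0, 0, -11.6, -0.6, 0, 5], [0, 0, 0, -15.5, -0.8, 0, 5], [0, 0, 0, -19.4, -1, 0, 5], [0, 0, 0, -23.3, -1.2, 0, 5], [0, 0, 0, -27.2, -1.4, 0, 5], [0, 0, 0, -31, -1.6, 0, 5]],
  ],
)

```text
clock: 46.82
tool_pos: [0.4771, 0.3259, 0.2079]
orientation: [-180.0, -0.0, -90.2]
force: [0.5, -0.9, 0.9]
opening: 0.05
gripper_force: 0.0
```

Call:
play_rows(
  commands=[
    [[0, 0, 0, -3.8, 0, 0, 5], [0, 0, 0, -7.7, 0, 0, 5], [0, 0, 0, -10.3, 0, 0, 5], [0, 0, 0, -10.3, 0, 0, 5], [0, 0, 0, -10.3, 0, 0, 5]],
  ],
)

```text
clock: 47.23
tool_pos: [0.4772, 0.4281, 0.2067]
orientation: [179.9, -0.1, -90.1]
force: [-0.2, -0.6, -0.3]
opening: 0.05
gripper_force: 0.0
```

Run:
```python
from h import *
o=st(); s=ctrl.snapshot('wrist'); save(s,'w22.png'); blobs(s,o,'small',.046)
hsv=cv2.cvtColor(s['color'],cv2.COLOR_RGB2HSV)
print(rel([.480,.3925,.032],-90))
```

```text
47.23 tcp [0.4772 0.4281 0.2067] rpy [179.9498  -0.0955 -90.1306] F [-0.219  -0.6427 -0.3096] open 0.05 gf 0.0
small [238, 118, 35, 36] x 0.4628349715594871 0.49410358035175483 y 0.3750483686064002 0.40703306737669315
[ 0.001 -0.002 -0.003  3.42  -0.306 17.505]
```

Call:
play_rows(
  commands=[
    [[0, 0, 0, 2, -0.1, 0, 5], [0, 0, 0, 3.6, -0.2, 1, 5], [0, 0, 0, 3.6, -0.2, 4, 5], [0, 0, 0, 3.6, -0.2, 7.5, 5], [0, 0, 0, 3.6, -0.2, 11, 5], [0, 0, 0, 3.6, -0.2, 14.5, 5], [0, 0, 0, 3.6, -0.2, 16.7, 5], [0, 0, 0, 3.6, -0.2, 17.3, 5]],
  ],
)

```text
clock: 47.95
tool_pos: [0.4776, 0.3875, 0.0312]
orientation: [179.8, -0.3, -90.3]
force: [-0.1, -1.0, -0.1]
opening: 0.0498
gripper_force: 0.0
```

Call:
play_rows(
  commands=[
    [[0, 0, 0, 0, 0, 0, 5], [0, 0, 0, 0, 0, 0, 2.7], [0, 0, 0, 0, 0, 0, 2.7], [0, 0, 0, 0, 0, 0, 2.7], [0, 0, 0, 0, 0, 0, 2.7], [0, 0, 0, 0, 0, 0, 2.7], [0, 0, 0, 0, 0, 0, 2.7]],
  ],
)

```text
clock: 48.53
tool_pos: [0.4793, 0.3921, 0.0369]
orientation: [-179.9, 0.1, -90.1]
force: [-1.5, -0.6, 7.1]
opening: 0.0314
gripper_force: 30.0
```

Call:
play_rows(
  commands=[
    [[0, 0, 0, 0, 0, -2, 2.7], [0, 0, 0, 0, 0, -5, 2.7], [0, 0, 0, 0, 0, -8.5, 2.7], [0, 0, 0, 0, 0, -12, 2.7], [0, 0, 0, 0, 0, -15.5, 2.7], [0, 0, 0, 0, 0, -17.5, 2.7], [0, 0, 0, 3, 0, -17.5, 2.7], [0, 0, 0, 6.5, 0, -17.5, 2.7]],
  ],
)

```text
clock: 49.2
tool_pos: [0.4787, 0.3277, 0.2119]
orientation: [-179.9, 0.2, -90.0]
force: [0.1, -0.5, -1.4]
opening: 0.0311
gripper_force: 30.0
```

Run:
```python
from h import *
o=st(); print(rel([.459,-.295,.208],-90))
```

```text
49.2 tcp [0.4787 0.3277 0.2119] rpy [-179.8672    0.1754  -90.0363] F [ 0.0896 -0.4701 -1.4278] open 0.0311 gf 30.0
[-0.002  0.003 -0.001 62.268  1.935  0.191]
```

Call:
play_rows(
  commands=[
    [[0, 0, 0, 3.8, 0.1, 0, 2.7], [0, 0, 0, 7.7, 0.2, 0, 2.7], [0, 0, 0, 11.6, 0.3, 0, 2.7], [0, 0, 0, 15.5, 0.4, 0, 2.7], [0, 0, 0, 19.4, 0.6, 0, 2.7], [0, 0, 0, 23.3, 0.8, 0, 2.7], [0, 0, 0, 27.2, 1, 0, 2.7], [0, 0, 0, 31, 1.2, 0, 2.7]],
  ],
)

```text
clock: 49.87
tool_pos: [0.4648, 0.0145, 0.2107]
orientation: [-179.9, 0.0, -90.1]
force: [1.2, -0.2, -1.1]
opening: 0.0308
gripper_force: 30.0
```

Call:
play_rows(
  commands=[
    [[0, 0, 0, 3.8, 0.1, 0, 2.7], [0, 0, 0, 7.7, 0.2, 0, 2.7], [0, 0, 0, 11.6, 0.3, 0, 2.7], [0, 0, 0, 15.5, 0.4, 0, 2.7], [0, 0, 0, 19.4, 0.6, 0, 2.7], [0, 0, 0, 23.3, 0.7, 0, 2.7], [0, 0, 0, 27.2, 0.7, 0, 2.7], [0, 0, 0, 31, 0.7, 0, 2.7]],
  ],
)

```text
clock: 50.53
tool_pos: [0.457, -0.2957, 0.2106]
orientation: [-179.9, -0.0, -90.2]
force: [1.8, -0.2, -0.5]
opening: 0.0311
gripper_force: 30.0
```

Call:
play_rows(
  commands=[
    [[0, 0, 0, 0, 0, 0, 2.7], [0, 0, 0, 0, 0, 0, 2.7]],
  ],
)

```text
clock: 50.7
tool_pos: [0.4568, -0.2955, 0.2097]
orientation: [180.0, 0.0, -90.4]
force: [0.6, 0.4, -1.3]
opening: 0.0311
gripper_force: 30.0
```

Run:
```python
from h import *
o=st(); s=ctrl.snapshot('wrist'); save(s,'w23.png'); blobs(s,o,'large',.051);blobs(s,o,'medium',.069);blobs(s,o,'small',o['tool_pos'][2]+.0105)
print(rel([.459,-.384,.077],-90))
```

```text
50.7 tcp [ 0.4568 -0.2955  0.2097] rpy [179.9635   0.0168 -90.395 ] F [ 0.6022  0.4388 -1.3467] open 0.0311 gf 30.0
large [217, 36, 75, 75] x 0.4258233129576938 0.4908048421393446 y -0.417069015788768 -0.35523084235503827
medium [0, 39, 75, 64] x 0.6076777530514857 0.6749120095234704 y -0.41527092867941245 -0.36511798732496936
medium [224, 45, 59, 62] x 0.4350209834695825 0.48304028350600625 y -0.4074174673555817 -0.3592345025363342
small [223, 195, 68, 62] x 0.44109416559279535 0.47242501702020534 y -0.32440350082700653 -0.29468843060545213
[ 0.     0.    -0.005  8.976 -0.255 13.283]
```

Call:
play_rows(
  commands=[
    [[0, 0, 0, 3, -0.1, 0, 2.7], [0, 0, 0, 6, -0.2, 0, 2.7], [0, 0, 0, 8.9, -0.25, 0, 2.7], [0, 0, 0, 8.9, -0.25, 1, 2.7], [0, 0, 0, 8.9, -0.25, 4, 2.7], [0, 0, 0, 8.9, -0.25, 6.5, 2.7], [0, 0, 0, 8.9, -0.25, 8.5, 2.7], [0, 0, 0, 8.9, -0.25, 9.3, 2.7]],
  ],
)

```text
clock: 51.42
tool_pos: [0.4586, -0.3803, 0.1143]
orientation: [179.8, 0.1, -90.1]
force: [0.1, 0.9, -1.3]
opening: 0.0313
gripper_force: 30.0
```

Call:
play_rows(
  commands=[
    [[0, 0, 0, 0, 0, 1.5, 2.7], [0, 0, 0, 0, 0, 3, 2.7], [0, 0, 0, 0, 0, 3.7, 2.7], [0, 0, 0, 0, 0, 3.9, 2.7], [0, 0, 0, 0, 0, 3.9, 2.7]],
  ],
)

```text
clock: 51.83
tool_pos: [0.4603, -0.3823, 0.0787]
orientation: [-180.0, -0.0, -90.1]
force: [0.4, 0.3, -0.4]
opening: 0.0312
gripper_force: 30.0
```

Call:
play_rows(
  commands=[
    [[0, 0, 0, 0, 0, 0.1, 4.6], [0, 0, 0, 0, 0, 0.1, 4.6], [0, 0, 0, 0, 0, 0.1, 4.6], [0, 0, 0, 0, 0, 0.1, 4.6], [0, 0, 0, 0, 0, -3, 4.6], [0, 0, 0, 0, 0, -7, 4.6], [0, 0, 0, 0, 0, -11, 4.6], [0, 0, 0, 0, 0, -14, 4.6]],
  ],
)

```text
clock: 52.5
tool_pos: [0.4603, -0.3833, 0.2219]
orientation: [-179.9, -0.1, -90.2]
force: [1.4, -1.4, 0.6]
opening: 0.0462
gripper_force: 0.0
```

Call:
play_rows(
  commands=[
    [[0, 0, 0, -3.5, 0, 0, 5], [0, 0, 0, -7.2, 0, 0, 5], [0, 0, 0, -11, 0, 0, 5], [0, 0, 0, -13, 0, 0, 5], [0, 0, 0, -13, 0, 0, 5], [0, 0, 0, -13, 0, 0, 5]],
  ],
)

```text
clock: 53.0
tool_pos: [0.4605, -0.2519, 0.2189]
orientation: [-179.9, -0.0, -90.0]
force: [-1.0, -0.8, -0.2]
opening: 0.05
gripper_force: 0.0
```

Run:
```python
from h import *
o=st(); s=ctrl.snapshot('wrist'); save(s,'w24.png'); blobs(s,o,'large',.051);blobs(s,o,'medium',.069);blobs(s,o,'small',.087)
t=ctrl.snapshot('scene'); save(t,'sc24.png')
t2=ctrl.snapshot('top')
for n in ['rod','rest','spray_can','drive','mouse','bracket1']:
  for sn in (t,t2):
    for d in ctrl.find_in(sn,n)[:3]: print(n,np.round(d['bbox']),round(d['conf'],2))
a=cv2.resize(cv2.imread('pics/sc24.png'),(400,300)); b=cv2.resize(cv2.imread('pics/w24.png'),(400,300)); c=cv2.resize(cv2.cvtColor(t2['color'],cv2.COLOR_RGB2BGR),(400,300))
z=cv2.resize(cv2.imread('pics/sc24.png')[110:170,150:270],(400,200)); z=cv2.copyMakeBorder(z,0,100,0,0,cv2.BORDER_CONSTANT)
cv2.imwrite('pics/final.png',np.vstack([np.hstack([a,b]),np.hstack([c,z])]))
```

```text
53.0 tcp [ 0.4605 -0.2519  0.2189] rpy [-179.9163   -0.0172  -90.0418] F [-0.9975 -0.8379 -0.2403] open 0.05 gf 0.0
large [222, 0, 46, 65] x 0.45133336167630134 0.49078592609865085 y -0.40394831111029517 -0.3517098220238232
large [275, 0, 23, 61] x 0.4253226646500449 0.44422522033464484 y -0.40387116758381875 -0.3550774641333524
medium [0, 0, 79, 56] x 0.6089753558478179 0.6775972346054109 y -0.4020426173561412 -0.35849834585104945
medium [229, 0, 60, 59] x 0.43470198587803494 0.48324367084011344 y -0.399445512303188 -0.354897380929643
small [237, 0, 42, 47] x 0.44398101346693813 0.47561967848755127 y -0.39494201477867574 -0.36192866897194736
rod [351. 206.  37.  59.] 0.85
rod [140. 188.  22.  71.] 0.78
rest [339. 202.  60.  61.] 0.81
rest [139. 194.  36.  74.] 0.69
spray_can [130. 126.  25.  49.] 0.92
spray_can [369. 149.  33.  29.] 0.57
drive [130. 125.  27.  50.] 0.7
drive [246. 128.  40.  25.] 0.69
drive [222. 148.   7.   5.] 0.23
drive [292. 275.  42.  32.] 0.75
drive [329. 243.   8.  11.] 0.22
mouse [328. 261.  26.  41.] 0.87
mouse [142. 150.  22.  26.] 0.92
mouse [368. 150.  34.  30.] 0.62
bracket1 [219. 155.  13.   7.] 0.39
bracket1 [202. 146.  16.  11.] 0.39
bracket1 [310. 245.  90.  25.] 0.47
```

View pics/final.png

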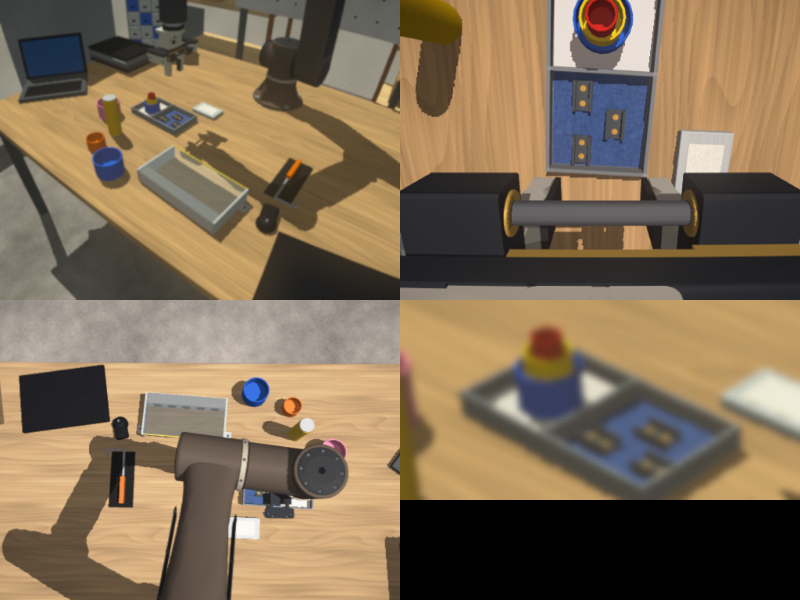

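The final views show the three pots nested at (603,18), red in yellow in blue. The three brackets lie flat in the blue half at (583,97), (614,125) and (581,150). The rod is on its rest at (123,480), and the can, drive and mouse have not moved. Handing in.

```bash
python3 -c "
from plant import ctrl
print(ctrl.close_job())"
```

```text
the job is handed in; nothing more can be done
None
```

The job is handed in at about 53 s: all three brackets are in the blue half, the pots are nested in size order in the white half, the rod is back on its rest, and the can, drive and mouse are unmoved; one bracket landing read about 41 N at the wrist, the only reading near the 40 N arm/gripper limit (120 N at the wrist).

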